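# Free the seized locking bar and exchange the bench scrapers

### The job

The rusted locking bar across the front of the scraper rack has seized: work it free with short back-and-forth strokes of its knob until it runs, and draw it fully open. Then slide the dull red-handled scrapers out and put them in the white carton tray, and slide every fresh blue-handled scraper blade first fully home in a slot of its own. Last, push the bar fully shut to lock them in; leave the small glass beaker and the Petri dish where they are.

Things in the scene. Friction and masses are not known exactly. Their poses are not given: they have to be found in the camera images.
- rack: grey and aluminium scraper rack fixed to the worktop, 85 mm deep x 272 wide x 20 high. Origin: centre of its underside; x inward along the slots (away from the robot), y to its left, z up. Four slots 64 mm apart run along x, open at the front face x = -35 mm, back stop at x = +31 mm. Scrapers enter only from the front, held level
- rack_mouth (a point): middle of the rack's front face at slot floor height (z = 6 mm above the worktop); axes as the rack's. Each slot is a T: for the blade 34 mm wide, from the floor at 6 mm to its ceiling at 15 mm; above that a gap 20 mm wide, open at the top, for the handle. Carry the blade's underside 2 to 4 mm above the floor. In front lie the bar (5 to 17 mm out) and a guide strip (19 to 25 mm out), both 5 mm high
- lock_bar (a joint): travel of the rusted locking bar along the rack's +y, m: 0 shut, 0.033 fully open. Seized: the first pull stops hard at 7 to 9 mm, however strong. Push back under 2 mm, and the next pull runs to 15 mm; back under 6 mm, the next to 23 mm; back under 13 mm, then it runs freely for good. Each pull must reach its stop before the push back counts. Rubs with 5 N, 20 N is ample; stays where left
- bar_tooth (a point): middle of the bar's first tooth (at slot 0), 12 mm above the worktop. The bar is a comb with 4 upright teeth 26 mm wide, 19 mm high: shut, one stands before each slot; fully open, they stand between the slots, leaving gaps 38 mm wide. A scraper over 7 mm short of home blocks it from shutting. It starts within 2 mm of shut
- bar_knob (a point): upright knob at the left end of the locking bar: 18 mm (x) x 14 mm (y) in plan, from 5 mm to 60 mm above the worktop; this point is on its axis, 40 mm above the worktop. It moves with the bar, along the rack's y; axes as the rack's
- rack_slot0 (a point): slot 0 of the rack: where the centre point of a scraper (27 mm above its underside) is when it is fully home in this slot; axes as the rack's (x inward along the slot, y to the rack's left, z up)
- rack_slot1 (a point): slot 1 of the rack: where the centre point of a scraper (27 mm above its underside) is when it is fully home in this slot; axes as the rack's (x inward along the slot, y to the rack's left, z up)
- rack_slot2 (a point): slot 2 of the rack: where the centre point of a scraper (27 mm above its underside) is when it is fully home in this slot; axes as the rack's (x inward along the slot, y to the rack's left, z up)
- rack_slot3 (a point): slot 3 of the rack: where the centre point of a scraper (27 mm above its underside) is when it is fully home in this slot; axes as the rack's (x inward along the slot, y to the rack's left, z up)
- fresh_1_mid (a point): bench scraper (fresh, lies flat on the worktop at the start), 0.12 kg: flat steel blade 64 mm long (x) x 28 wide (y) x 4 thick, ends fully rounded, alike either way round; in its middle an upright blue handle 26 mm long (x) x 12 thick (y), reaching to 54 mm above the blade's underside. Point: the centre, 27 mm above the underside; x along the blade, z up.
- fresh_2_mid (a point): bench scraper (fresh, lies flat on the worktop at the start), 0.12 kg: flat steel blade 64 mm long (x) x 28 wide (y) x 4 thick, ends fully rounded, alike either way round; in its middle an upright blue handle 26 mm long (x) x 12 thick (y), reaching to 54 mm above the blade's underside. Point: the centre, 27 mm above the underside; x along the blade, z up.
- fresh_3_mid (a point): bench scraper (fresh, lies flat on the worktop at the start), 0.12 kg: flat steel blade 64 mm long (x) x 28 wide (y) x 4 thick, ends fully rounded, alike either way round; in its middle an upright blue handle 26 mm long (x) x 12 thick (y), reaching to 54 mm above the blade's underside. Point: the centre, 27 mm above the underside; x along the blade, z up.
- fresh_4_mid (a point): bench scraper (fresh, lies flat on the worktop at the start), 0.12 kg: flat steel blade 64 mm long (x) x 28 wide (y) x 4 thick, ends fully rounded, alike either way round; in its middle an upright blue handle 26 mm long (x) x 12 thick (y), reaching to 54 mm above the blade's underside. Point: the centre, 27 mm above the underside; x along the blade, z up.
- dull_1_mid (a point): bench scraper (dull, fully home in slot 0 of the rack at the start), 0.12 kg: flat steel blade 64 mm long (x) x 28 wide (y) x 4 thick, ends fully rounded, alike either way round; in its middle an upright red handle 26 mm long (x) x 12 thick (y), reaching to 54 mm above the blade's underside. Point: the centre, 27 mm above the underside; x along the blade, z up.
- dull_2_mid (a point): bench scraper (dull, fully home in slot 1 of the rack at the start), 0.12 kg: flat steel blade 64 mm long (x) x 28 wide (y) x 4 thick, ends fully rounded, alike either way round; in its middle an upright red handle 26 mm long (x) x 12 thick (y), reaching to 54 mm above the blade's underside. Point: the centre, 27 mm above the underside; x along the blade, z up.
- dull_3_mid (a point): bench scraper (dull, fully home in slot 2 of the rack at the start), 0.12 kg: flat steel blade 64 mm long (x) x 28 wide (y) x 4 thick, ends fully rounded, alike either way round; in its middle an upright red handle 26 mm long (x) x 12 thick (y), reaching to 54 mm above the blade's underside. Point: the centre, 27 mm above the underside; x along the blade, z up.
- dull_4_mid (a point): bench scraper (dull, fully home in slot 3 of the rack at the start), 0.12 kg: flat steel blade 64 mm long (x) x 28 wide (y) x 4 thick, ends fully rounded, alike either way round; in its middle an upright red handle 26 mm long (x) x 12 thick (y), reaching to 54 mm above the blade's underside. Point: the centre, 27 mm above the underside; x along the blade, z up.
- fresh_1: the same fresh scraper; origin at the centre of the blade's underside
- fresh_2: the same fresh scraper; origin at the centre of the blade's underside
- fresh_3: the same fresh scraper; origin at the centre of the blade's underside
- fresh_4: the same fresh scraper; origin at the centre of the blade's underside
- tray: white open carton tray at the robot's right, fixed, 260 mm (x) x 200 mm (y) outside, walls 38 mm high and 2 mm thick, floor 2 mm; origin under its centre, z up. For the dull scrapers
- beaker: bystander: small glass beaker, 61 x 56 x 69 mm; origin under its centre. Leave it alone
- dish: bystander: glass Petri dish, 95 mm across, 16 mm high; origin under its centre. Leave it alone

How it is judged:
On the way, in this order (a step that is already met when the one before it is completed fails the run):
1. the locking bar is worked free and drawn fully open (value of joint lock_bar above 0.029 m), for 0.2 s.
2. every fresh scraper is fully home in a slot and every dull one is in the tray ((distance between fresh_1_mid and rack_slot0 below 0.01 m or distance between fresh_1_mid and rack_slot1 below 0.01 m or distance between fresh_1_mid and rack_slot2 below 0.01 m or distance between fresh_1_mid and rack_slot3 below 0.01 m) and angle between each of fresh_1_mid, fresh_2_mid, fresh_3_mid, fresh_4_mid's own z axis and vertical below 0.12 rad and (distance between fresh_2_mid and rack_slot0 below 0.01 m or distance between fresh_2_mid and rack_slot1 below 0.01 m or distance between fresh_2_mid and rack_slot2 below 0.01 m or distance between fresh_2_mid and rack_slot3 below 0.01 m) and (distance between fresh_3_mid and rack_slot0 below 0.01 m or distance between fresh_3_mid and rack_slot1 below 0.01 m or distance between fresh_3_mid and rack_slot2 below 0.01 m or distance between fresh_3_mid and rack_slot3 below 0.01 m) and (distance between fresh_4_mid and rack_slot0 below 0.01 m or distance between fresh_4_mid and rack_slot1 below 0.01 m or distance between fresh_4_mid and rack_slot2 below 0.01 m or distance between fresh_4_mid and rack_slot3 below 0.01 m) and x of dull_1_mid in the frame of tray between -0.125 and 0.125 m and y of dull_1_mid in the frame of tray between -0.095 and 0.095 m and z of each of dull_1_mid, dull_2_mid, dull_3_mid, dull_4_mid in the frame of tray below 0.06 m and x of dull_2_mid in the frame of tray between -0.125 and 0.125 m and y of dull_2_mid in the frame of tray between -0.095 and 0.095 m and x of dull_3_mid in the frame of tray between -0.125 and 0.125 m and y of dull_3_mid in the frame of tray between -0.095 and 0.095 m and x of dull_4_mid in the frame of tray between -0.125 and 0.125 m and y of dull_4_mid in the frame of tray between -0.095 and 0.095 m), for 0.2 s.
At the end, for the whole second after the job is handed in: Every fresh (blue) scraper present is upright and at rest in a slot, its centre within 10 mm of the slot's home point; every dull (red) one is inside the tray, its centre under 60 mm above the tray's underside; the bar is shut to within 4 mm (all of step 2 and value of joint lock_bar below 0.004 m and linear speed of each of fresh_1, fresh_2, fresh_3, fresh_4 below 0.02 m/s); the robot touches nothing.
It fails at once if the small beaker is shifted by more than 3 cm or tipped (distance of beaker from where it was at the start of the episode above 0.03 m or angle between beaker's own z axis and vertical above 0.5 rad).
It fails at once if the Petri dish is shifted by more than 3 cm or tipped (distance of dish from where it was at the start of the episode above 0.03 m or angle between dish's own z axis and vertical above 0.5 rad).
Of fresh_1, fresh_2, fresh_3, fresh_4 only 3 to 4 are there at a start; the rules pass over those that are not, and their reading is None.
Of dull_1, dull_2, dull_3, dull_4 only 2 to 3 are there at a start; the rules pass over those that are not, and their reading is None.
At some moment in a run one of fresh_1, fresh_2, fresh_3, fresh_4 may be knocked a few centimetres aside while the robot is not near it.
Once in a run the grip may slacken for a moment while it holds something.
It also fails if it takes over 210 s, if anything falls off the work surface, if the arm or the gripper's body presses on something with over 40 N, if the wrist force passes 120 N, or if a joint passes its speed limit or range.

### The arm

A 7-joint arm with a two-finger parallel gripper is mounted at the origin on a cart in front of the work surface, level with it; the furniture and walls round the work are solid. World frame = base frame: x ahead of the robot, y to its left, z up, the work surface at z = 0. Lengths are in m, angles in rad, forces in N, time in s.
With the tool pointing down it reaches from about 0.425 to 0.925 m from the base axis. Payload 6.8 kg.
Tool frame: the origin (TCP) lies at the very end of the fingers, on their centre line; the grasp point (between the pads) lies 19 mm behind it; x points along the fingers, y is the direction in which the jaws open and shut, and the axes are right-handed (so a half turn about x gives the same grasp; the last joint's range is limited). The gripper opens to 85 mm and grips with 20 to 120 N. Pads are 22 mm wide; open, the fingers measure 114 mm over their backs; the gripper's body (76 mm by 85 mm) begins 54 mm behind the grasp point. The pads swing forward as they close: fully open they stand 13 mm farther back than shut.
Start: joints at [1.229, 0.477, 0.022, 1.555, -0.011, 1.109, -0.083], TCP at [0.156, -0.657, 0.206] pointing down, gripper open.
Joint ranges: [-2.96, 2.96], [-0.34, 2.1], [-1.41, 1.46], [0.24, 2.44], [-1.37, 4.51], [0.17, 1.92], [-2.96, 2.96]. Speed limits (rad/s): [2.39, 2.39, 3.14, 3.14, 3.14, 3.14, 3.14].

### API

Orientations are given as a rotation vector (axis times angle).
In Python, from bench import get_obs, grab_frame, camera_info, hand_in gives the robot as it stands.
- The arm moves only by the tool apply_moves, never from a script. Its argument "series" is text: rows parted by semicolons, each of 7 numbers parted by spaces: the turn, a rotation vector about the tool's x, y, z in rad, then the shift along the tool's x, y, z in m, then the opening, from 0 (shut) to 1 (fully open). In form: wx wy wz tx ty tz hand; .... A call has 1 to 12 rows; each row is the pose to reach, as a shift and turn from the pose commanded when the call began, along the tool's axes at that moment; what a row does not reach only later rows make up. A row lasts 1/8 s, in which the tool goes at most 62.5 mm and 10.7 degrees, less where a joint would pass 70% of its speed; a pose out of reach is approached as far as the arm can. A call with a gripper value outside its range is refused whole. The fingers move at their own pace and stop on an object; "force" is the grip in N (left out, the last holds). Time passes only in rows, so rows that repeat a pose let the fingers close. It gives the time, the measured TCP pose, the force and the opening at its end, in the units of the state.
- get_obs(): the state, without advancing time (a new reading comes with each control period).
- grab_frame(name): name is "side" or "top"; returns the picture (480x640x3 uint8, blue, green, red); there is no depth.
- camera_info(name): a dict with "fov_y" (degrees; the focal length in pixels is half the picture's height over the tangent of half this angle, whatever the lens; pixels are square), "cx", "cy" (the principal point, pixels), "rvec" (rotation vector, rad) and "tvec" (3), from world to camera coordinates, as OpenCV has them. Camera axes: x right, y down, z forward; pixel columns grow to the right and rows downward; lengths in m; the calibration is good to about 2 mm. A picture is of the moment at which its call begins. camera_info takes no time and is no camera call.
- hand_in(): hands the job in, once; it reports no verdict.
The state is a dict: "clock": time; "joints": joint angles; "qvel": joint speeds; "tau": joint torques, N m; "tcp_pos": TCP position; "orientation": TCP orientation; "contact_force": force on the tool from outside, world axes, zero at the start; "moment": the same for the moment, N m; "grip_width": finger opening in m.
Only numpy, scipy, OpenCV 4.12 (cv2) and the standard library are available. Lean on these libraries where they do the work, as an engineer would, in place of code of your own. Each camera call takes 0.05 s, during which the arm holds its last target.

## Working session

There is one attempt and no reset: what is moved stays moved. The work goes in short steps, Python scripts to look and compute and a tool call to move; the robot and the scene stay as the last step left them, time stands still between calls to the robot, and variables do not carry over. Pictures are saved under pics/ and viewed, and the job is handed in when it is done.

Besides the shell and the picture viewer there is one more tool, called after "Emit:" as name(argument=value, ...), one argument or row to a line, values as JSON. apply_moves: Moves the arm, as the interface text tells. Its arguments: {"type":"object","properties":{"series":{"type":"string"},"force":{"type":"number"}},"required":["series"]}

```bash
mkdir -p pics; ls; python3 - <<'E'
from bench import *
import cv2
o=get_obs()
for k,v in o.items(): print(k,v)
for n in ("side","top"):
    print(n,camera_info(n)); cv2.imwrite(f"pics/{n}0.png",grab_frame(n))
E
```

```text
pics
clock 0.0
joints [ 1.22889858  0.47779205  0.02238397  1.55645596 -0.01153515  1.10928947
 -0.08312183]
qvel [-0.00037145  0.00137064 -0.00061926 -0.00228998 -0.001286    0.00140112
  0.00141714]
tau [-1.29135742e-04 -5.96462452e+01  1.60780605e+00 -2.81200433e+01
  1.23868149e-02  9.48310015e-03  2.20967837e-05]
tcp_pos [ 0.15619764 -0.65602378  0.2047301 ]
orientation [ 2.09791706  0.24823593 -2.09862323]
contact_force [0.6238648  0.71666424 0.26570475]
moment [0.00995843 0.03376161 0.00347401]
grip_width 0.08501132695364962
side {'fov_y': 52.306945706613384, 'cx': 320.2207601688859, 'cy': 243.66730210378688, 'rvec': array([ 0.62209285, -2.60298138,  1.19064011]), 'tvec': array([0.53226915, 0.22136423, 0.9837097 ])}
top {'fov_y': 46.99999921621914, 'cx': 316.27922671989035, 'cy': 235.03798637653108, 'rvec': array([ 2.11998267, -2.09911897,  0.18993455]), 'tvec': array([0.01422913, 0.61446814, 1.38664653])}
```

View pics/top0.png

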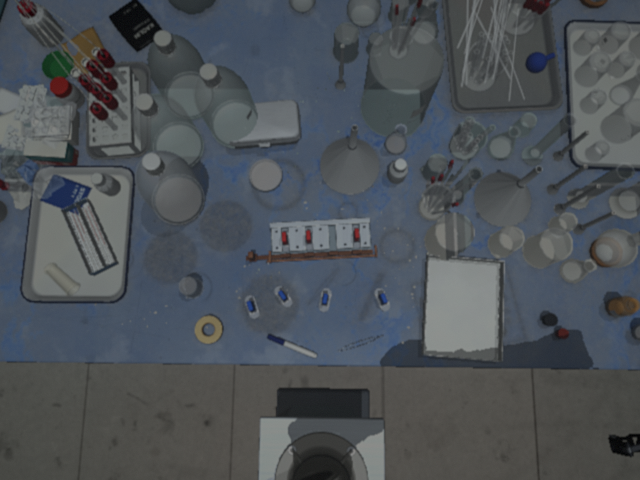

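View pics/side0.png

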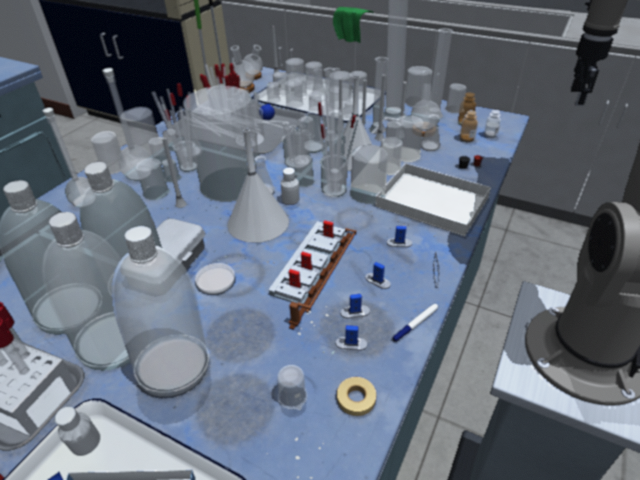

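```bash
cat > h.py <<'E'
import numpy as np, cv2
from bench import *
from scipy.spatial.transform import Rotation as R
def cam(n):
    c=camera_info(n); f=240/np.tan(np.radians(c['fov_y']/2))
    K=np.array([[f,0,c['cx']],[0,f,c['cy']],[0,0,1.]]); Rm=cv2.Rodrigues(np.array(c['rvec']))[0]
    return K,Rm,np.array(c['tvec'])
def proj(n,P):
    K,Rm,t=cam(n); q=(K@(Rm@np.atleast_2d(P).T+t[:,None])).T; return q[:,:2]/q[:,2:]
def plane(n,uv,z):
    K,Rm,t=cam(n); C=-Rm.T@t
    uv=np.atleast_2d(uv); d=(Rm.T@np.linalg.inv(K)@np.c_[uv,np.ones(len(uv))].T).T
    return C+d*((z-C[2])/d[:,2])[:,None]
def crop(n,box,s,name,img=None,pts=None):
    im=grab_frame(n) if img is None else img
    x0,y0,x1,y1=box
    c=cv2.resize(im[y0:y1,x0:x1],None,fx=s,fy=s,interpolation=cv2.INTER_CUBIC)
    c=cv2.convertScaleAbs(c,alpha=1.4)
    if pts is not None:
        for p in pts:
            cv2.circle(c,(int((p[0]-x0+.5)*s),int((p[1]-y0+.5)*s)),2,(0,255,255),-1)
    # ticks every 10px
    for x in range(x0-x0%10+10,x1,10):
        cv2.line(c,((x-x0)*s,0),((x-x0)*s,6 if x%50 else 14),(0,255,0),1)
        if x%20==0: cv2.putText(c,str(x),((x-x0)*s-10,24),0,.35,(0,255,0),1)
    for y in range(y0-y0%10+10,y1,10):
        cv2.line(c,(0,(y-y0)*s),(6,(y-y0)*s),(0,255,0),1)
        if y%20==0: cv2.putText(c,str(y),(8,(y-y0)*s+4),0,.35,(0,255,0),1)
    cv2.imwrite(f"pics/{name}.png",c)
E
python3 - <<'E'
from h import *
im=cv2.imread('pics/top0.png'); s=cv2.imread('pics/side0.png')
crop('top',(235,205,395,320),5,'t1',im); crop('side',(260,210,420,360),4,'s1',s)
print(cam('top')[1].T@-cam('top')[2],cam('side')[1].T@-cam('side')[2])
# blobs
for n,i in(('top',im),('side',s)):
    hsv=cv2.cvtColor(i,cv2.COLOR_BGR2HSV)
    b=i.astype(int)
    for nm,m in(('blue',(b[...,0]-b[...,2]>80)&(hsv[...,1]>190)),('red',(b[...,2]-b[...,0]>90)&(b[...,2]-b[...,1]>90))):
        k,l,st,c=cv2.connectedComponentsWithStats(m.astype(np.uint8))
        for j in range(1,k):
            if st[j,4]>8 : print(n,nm,c[j].round(1),st[j])
E
```

```text
[ 0.33052272 -0.0068804   1.48029373] [0.18426394 0.77358539 0.81707393]
side blue [267.3 108.9] [262 104  11  10  71]
side blue [400.5 228. ] [397 227   8   3  24]
side blue [378.9 265.8] [375 263   9   7  30]
side blue [355.2 296.9] [351 295  10   5  39]
side blue [351.5 328.4] [347 326  10   6  48]
side blue [401.6 332.1] [395 327  14  11  43]
side blue [ 56.3 477.5] [ 50 474  12   6  38]
side red [327.8 222.8] [324 221   9   5  29]
side red [305.6 254.1] [302 252   9   5  29]
side red [293.6 271.9] [289 270  10   5  32]
```

View pics/t1.png

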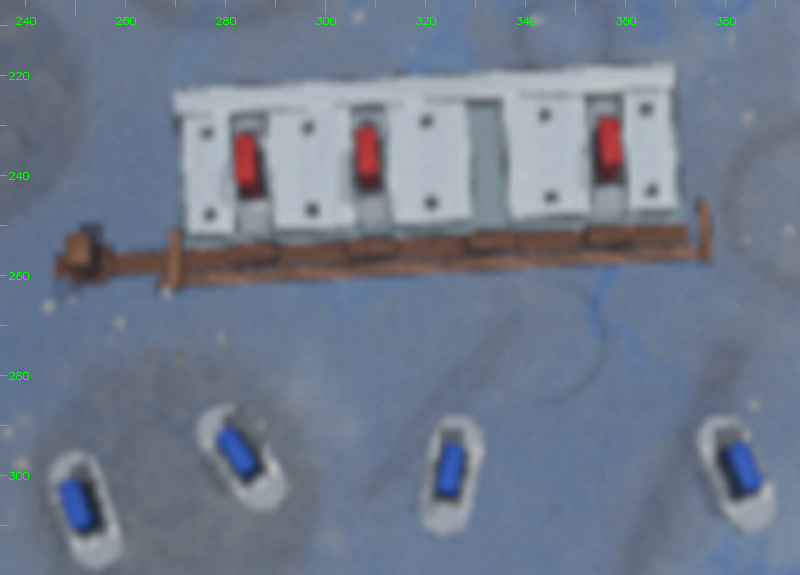

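View pics/s1.png

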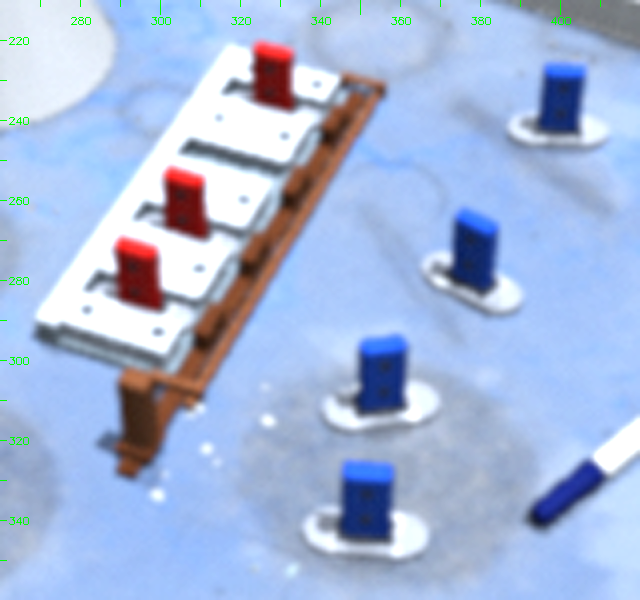

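```bash
python3 - <<'E'
from h import *
def tri(a,b):
    P=[]
    for n in('top','side'):
        K,Rm,t=cam(n);P.append(K@np.c_[Rm,t])
    X=cv2.triangulatePoints(P[0],P[1],np.array(a,float).reshape(2,1),np.array(b,float).reshape(2,1));return (X[:3]/X[3]).ravel()
for nm,a,b in [('r1',(284.3,236.9),(293.7,271.7)),('r2',(308.5,235.3),(305.8,254)),('r3',(356.7,233.5),(328,222.4)),
 ('f1',(250.2,305.2),(351.6,327.6)),('f2',(282.3,294.8),(355.6,296.4)),('f3',(325,298.3),(379,264.6)),('f4',(383,298.2),(401,227.6))]:
    z=.060 if nm[0]=='r' else .054
    print(nm,tri(a,b).round(4),plane('top',a,z).round(4)[0],plane('side',b,z).round(4)[0])
print('backL/R',plane('top',[(269.6,223.4),(369.2,218.2),(272,252),(371,247.2)],.02).round(4))
print('knob top',plane('top',(251,252.5),.06))
print('tray in',plane('top',[(426,258),(502,258),(424,354),(500,360)],.038).round(3))
print('beaker',plane('top',[(189,285)],.0),plane('side',[(290,400)],0))
E
```

```text
r1 [0.6099 0.1046 0.0582] [0.6088 0.1042 0.06  ] [0.6098 0.1064 0.06  ]
r2 [0.6142 0.0409 0.0586] [0.6136 0.0407 0.06  ] [0.6139 0.0423 0.06  ]
r3 [ 0.6197 -0.0855  0.0611] [ 0.6195 -0.0857  0.06  ] [ 0.6209 -0.0867  0.06  ]
f1 [0.4301 0.1887 0.0528] [0.43   0.1885 0.054 ] [0.4297 0.1896 0.054 ]
f2 [0.4579 0.1066 0.0519] [0.4576 0.1064 0.054 ] [0.4574 0.1084 0.054 ]
f3 [ 0.4496 -0.0039  0.0556] [ 0.4497 -0.0039  0.054 ] [ 0.4503 -0.0055  0.054 ]
f4 [ 0.4515 -0.1529  0.0554] [ 0.4515 -0.1531  0.054 ] [ 0.4522 -0.1546  0.054 ]
backL/R [[ 0.6537  0.1482  0.02  ]
 [ 0.6702 -0.1218  0.02  ]
 [ 0.5751  0.1395  0.02  ]
 [ 0.5904 -0.1261  0.02  ]]
knob top [[0.56656387 0.19040204 0.06      ]]
tray in [[ 0.56  -0.269  0.038]
 [ 0.561 -0.468  0.038]
 [ 0.312 -0.257  0.038]
 [ 0.3   -0.449  0.038]]
beaker [[0.48625808 0.36322983 0.        ]] [[0.47812054 0.35768669 0.        ]]
```

```bash
cat >> h.py <<'E'
TH=0.058; O=np.array([.616,.0094])
def rk(x,y,z=0):
    return np.array([O[0]+x*np.cos(TH)-y*np.sin(TH),O[1]+x*np.sin(TH)+y*np.cos(TH),z])
E
python3 - <<'E'
from h import *
im=cv2.imread('pics/top0.png'); s=cv2.imread('pics/side0.png')
P=[]
for y in(-.096,-.032,.032,.096):
    P+= [rk(-.035,y-.01,.02),rk(-.035,y+.01,.02),rk(.031,y,.02)]
    for dx in(-.017,-.005): P+=[rk(-.035+dx+ (0),y-.013,.019),rk(-.035+dx,y+.013,.019)]
P+=[rk(-.06,.136,.005),rk(-.06,-.136,.005)]
for y in (.184,):
    for a in(-.009,.009):
        for b in(-.007,.007): P.append(rk(-.046+a,y+b,.06))
    P.append(rk(-.046,y,.005))
crop('top',(235,205,395,320),5,'t2',im,proj('top',P)); crop('side',(260,210,420,360),4,'s2',s,proj('side',P))
print(plane('side',(293.3,303.6),.06))
E
```

```text
[[0.56304479 0.19008152 0.06      ]]
```

View pics/t2.png

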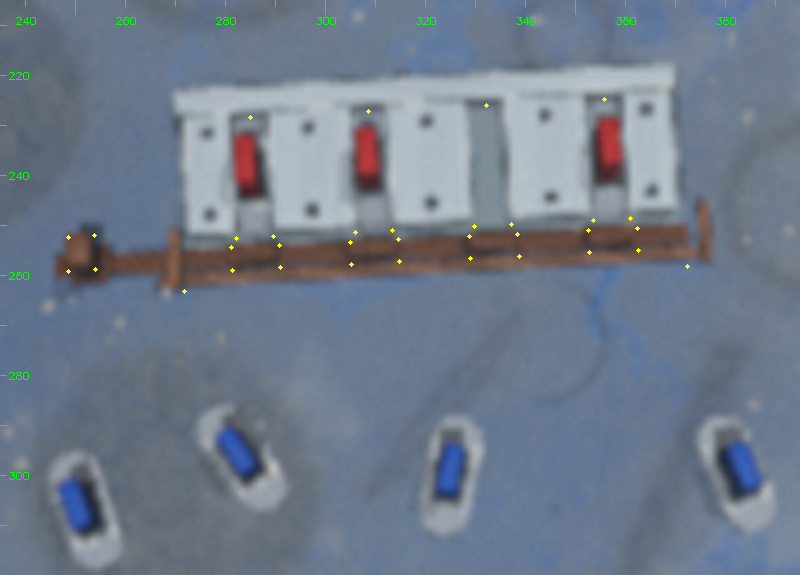

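View pics/s2.png

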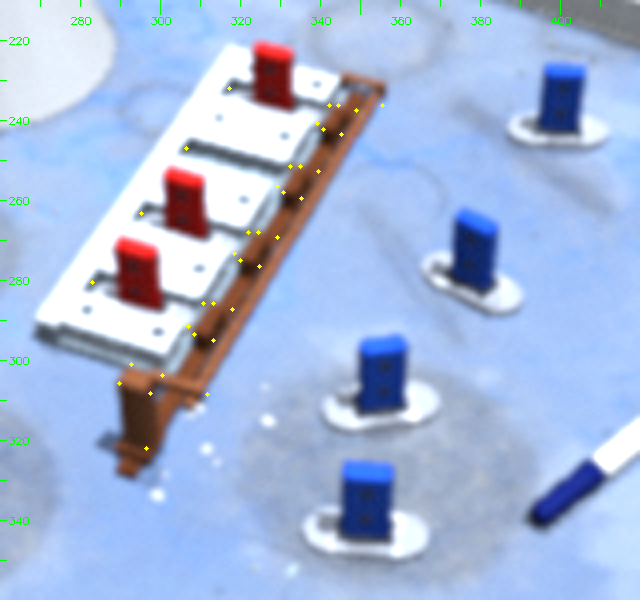

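```bash
cat >> h.py <<'E'
O=np.array([.618,.0104])
def Rd(yaw,flip=False):
    # tool x down; tool y = blade-perp
    y=np.array([-np.sin(yaw),np.cos(yaw),0]); 
    if flip: y=-y
    x=np.array([0,0,-1.]); return np.c_[x,y,np.cross(x,y)]
def rel(targets,ref=None,flip=None):
    """targets: list of (x,y,z,yaw)"""
    o=get_obs()
    p0,R0=(np.array(o['tcp_pos']),R.from_rotvec(o['orientation']).as_matrix()) if ref is None else (np.array(ref[:3]),Rd(ref[3],ref[4] if len(ref)>4 else False))
    print('t',round(o['clock'],2),'tcp',np.array(o['tcp_pos']).round(4),'F',np.array(o['contact_force']).round(1),'grip',round(o['grip_width'],4))
    for t in targets:
        best=None
        for f in ((False,True) if flip is None else (flip,)):
            w=R.from_matrix(R0.T@Rd(t[3],f)).as_rotvec()
            if best is None or np.linalg.norm(w)<np.linalg.norm(best[0]): best=(w,f)
        print(best[0].round(3),(R0.T@(np.array(t[:3])-p0)).round(4),'flip' if best[1] else '')
E
python3 - <<'E'
from h import *
print(R.from_rotvec(get_obs()['orientation']).as_matrix().round(3))
rel([(.5635,.191,.2,TH),(.5635,.191,.023,TH)])
rel([(.45,-.003,.16,TH)])
E
```

```text
[[-0.     0.232 -0.973]
 [ 0.002 -0.973 -0.232]
 [-1.    -0.002  0.   ]]
t 0.1 tcp [ 0.1563 -0.6561  0.2048] F [-0.5 -0.   0.4] grip 0.0851
[0.176 0.    0.002] [ 0.0059 -0.7296 -0.5925] flip
[0.176 0.    0.002] [ 0.1829 -0.7294 -0.5925] flip
t 0.1 tcp [ 0.1563 -0.6561  0.2048] F [-0.5 -0.   0.4] grip 0.0851
[0.176 0.    0.002] [ 0.0457 -0.5672 -0.4371] flip
```

Emit:
apply_moves(
  series="0 0 0 0 -0.255 -0.466 0.6;0 0 0 0 -0.255 -0.466 0.6;0 0 0 0 -0.255 -0.466 0.6;0 0 0 0 -0.255 -0.466 0.6;0 0 0 0 -0.255 -0.466 0.6;0 0 0 0 -0.255 -0.466 0.6;0 0 0 0 -0.255 -0.466 0.6;0 0 0 0 -0.255 -0.466 0.6;0.176 0 0 0 -0.73 -0.5925 0.6;0.176 0 0 0 -0.73 -0.5925 0.6;0.176 0 0 0 -0.73 -0.5925 0.6;0.176 0 0 0 -0.73 -0.5925 0.6",
)

```text
clock: 1.6
tcp_pos: [0.5448, -0.0702, 0.2055]
orientation: [2.192, 0.063, -2.192]
contact_force: [0.5, -1.1, 0.6]
grip_width: 0.0517
```

```bash
python3 - <<'E'
from h import *
rel([(.5635,.191,.1,TH),(.5635,.191,.023,TH)])
E
```

```text
t 1.6 tcp [ 0.5448 -0.0702  0.2055] F [ 0.5 -1.1  0.6] grip 0.0517
[-0.  0. -0.] [ 0.1055 -0.2597 -0.0338] flip
[-0.  0. -0.] [ 0.1825 -0.2597 -0.0338] flip
```

Emit:
apply_moves(
  series="0 0 0 0 -0.26 -0.034 0.6;0 0 0 0 -0.26 -0.034 0.6;0 0 0 0 -0.26 -0.034 0.6;0 0 0 0 -0.26 -0.034 0.6;0 0 0 0.105 -0.26 -0.034 0.6;0 0 0 0.105 -0.26 -0.034 0.6;0 0 0 0.105 -0.26 -0.034 0.6;0 0 0 0.105 -0.26 -0.034 0.6",
)

```text
clock: 2.6
tcp_pos: [0.565, 0.1894, 0.1022]
orientation: [2.194, 0.063, -2.191]
contact_force: [0.2, -1.2, 0.5]
grip_width: 0.0509
```

```bash
python3 - <<'E'
from h import *
rel([(.5635,.191,.1,TH),(.5635,.191,.023,TH)])
cv2.imwrite('pics/s3.png',grab_frame('side'))
crop('side',(240,180,440,360),4,'s3c',cv2.imread('pics/s3.png'))
E
```

```text
t 2.6 tcp [0.565  0.1894 0.1022] F [ 0.2 -1.2  0.5] grip 0.0509
[-0.001 -0.002  0.   ] [ 0.0022 -0.0017  0.0014] flip
[-0.001 -0.002  0.   ] [ 0.0792 -0.0017  0.0016] flip
```

View pics/s3c.png

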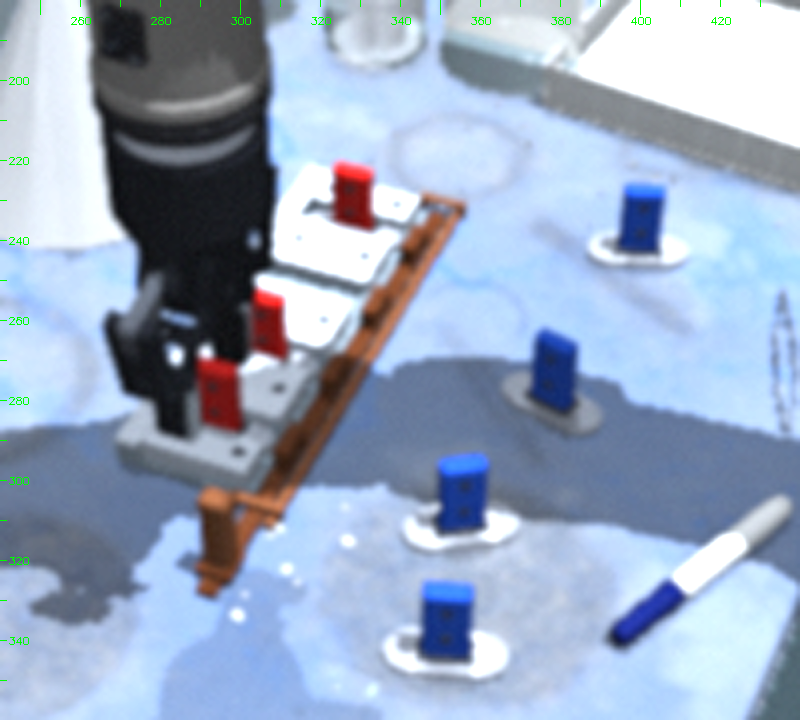

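Emit:
apply_moves(
  series="0 0 0 0.04 -0.0017 0.0016 0.6;0 0 0 0.075 -0.0017 0.0016 0.6;0 0 0 0.075 -0.0017 0.0016 0.6;0 0 0 0.075 -0.0017 0.0016 0.1;0 0 0 0.075 -0.0017 0.0016 0.1;0 0 0 0.075 -0.0017 0.0016 0.1;0 0 0 0.075 -0.0017 0.0016 0.1;0 0 0 0.075 -0.0017 0.0016 0.1",
  force=60,
)

```text
clock: 3.65
tcp_pos: [0.5639, 0.1913, 0.0281]
orientation: [2.196, 0.064, -2.189]
contact_force: [-2.0, -1.2, 7.7]
grip_width: 0.0116
```

Emit:
apply_moves(
  series="0 0 0 0 0 0 0.05;0 0 0 0 0 0 0.05",
)

```text
clock: 3.9
tcp_pos: [0.5639, 0.1913, 0.0281]
orientation: [2.196, 0.064, -2.189]
contact_force: [-1.0, -1.3, 6.5]
grip_width: 0.0116
```

```bash
python3 - <<'E'
from h import *
rel([])
crop('side',(240,220,400,360),5,'s4')
E
```

```text
t 3.9 tcp [0.5639 0.1913 0.0281] F [-1.  -1.3  6.5] grip 0.0116
```

View pics/s4.png

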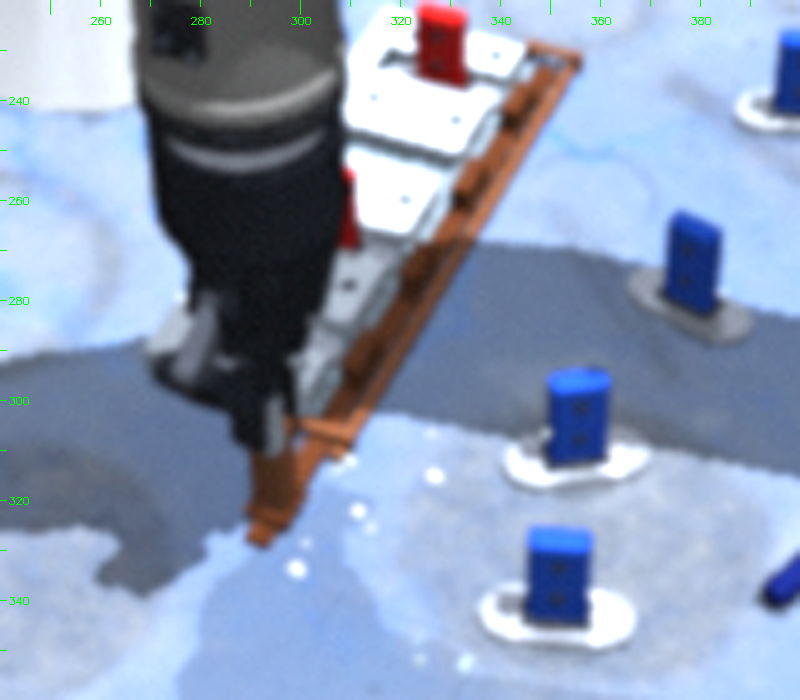

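Emit:
apply_moves(
  series="0 0 0 0 -0.003 0 0.05;0 0 0 0 -0.006 0 0.05;0 0 0 0 -0.008 0 0.05;0 0 0 0 -0.009 0 0.05;0 0 0 0 -0.01 0 0.05;0 0 0 0 -0.01 0 0.05",
  force=100,
)

```text
clock: 4.7
tcp_pos: [0.5635, 0.1974, 0.0282]
orientation: [2.194, 0.056, -2.189]
contact_force: [-2.3, -9.7, 13.9]
grip_width: 0.01
```

Emit:
apply_moves(
  series="0 0 0 0 -0.002 0 0.05;0 0 0 0 -0.004 0 0.05;0 0 0 0 -0.004 0 0.05",
)

```text
clock: 5.08
tcp_pos: [0.5635, 0.1979, 0.0282]
orientation: [2.192, 0.049, -2.189]
contact_force: [-1.8, -15.5, 17.2]
grip_width: 0.01
```

Emit:
apply_moves(
  series="0 0 0 0 -0.003 0 0.05;0 0 0 0 -0.005 0 0.05;0 0 0 0 -0.005 0 0.05",
)

```text
clock: 5.45
tcp_pos: [0.5634, 0.1984, 0.0282]
orientation: [2.189, 0.04, -2.189]
contact_force: [-3.1, -23.5, 22.6]
grip_width: 0.01
```

Emit:
apply_moves(
  series="0 0 0 0 0.008 0 0.05;0 0 0 0 0.014 0 0.05;0 0 0 0 0.019 0 0.05;0 0 0 0 0.023 0 0.05;0 0 0 0 0.025 0 0.05;0 0 0 0 0.027 0 0.05;0 0 0 0 0.027 0 0.05",
)

```text
clock: 6.32
tcp_pos: [0.5641, 0.19, 0.0283]
orientation: [2.2, 0.077, -2.188]
contact_force: [-1.9, 12.0, 2.1]
grip_width: 0.0103
```

Emit:
apply_moves(
  series="0 0 0 0 0.003 0 0.05;0 0 0 0 -0.006 0 0.05;0 0 0 0 -0.014 0 0.05;0 0 0 0 -0.02 0 0.05;0 0 0 0 -0.026 0 0.05;0 0 0 0 -0.03 0 0.05;0 0 0 0 -0.03 0 0.05",
)

```text
clock: 7.2
tcp_pos: [0.563, 0.206, 0.0282]
orientation: [2.192, 0.049, -2.189]
contact_force: [-2.8, -15.9, 16.8]
grip_width: 0.0098
```

Emit:
apply_moves(
  series="0 0 0 0 -0.004 0 0.05;0 0 0 0 -0.005 0 0.05;0 0 0 0 0.008 0 0.05;0 0 0 0 0.014 0 0.05;0 0 0 0 0.02 0 0.05;0 0 0 0 0.026 0 0.05;0 0 0 0 0.026 0 0.05",
)

```text
clock: 8.07
tcp_pos: [0.5641, 0.19, 0.0283]
orientation: [2.198, 0.069, -2.189]
contact_force: [-1.5, 2.9, 6.3]
grip_width: 0.0102
```

Emit:
apply_moves(
  series="0 0 0 0 -0.006 0 0.05;0 0 0 0 -0.012 0 0.05;0 0 0 0 -0.018 0 0.05;0 0 0 0 -0.024 0 0.05;0 0 0 0 -0.029 0 0.05;0 0 0 0 -0.034 0 0.05;0 0 0 0 -0.036 0 0.05;0 0 0 0 -0.036 0 0.05",
)

```text
clock: 9.07
tcp_pos: [0.5624, 0.2141, 0.0282]
orientation: [2.19, 0.045, -2.189]
contact_force: [-3.3, -18.2, 20.2]
grip_width: 0.0099
```

Third stop at 23 mm. Back under 13 mm, then fully open.

Emit:
apply_moves(
  series="0 0 0 0 -0.003 0 0.05;0 0 0 0 0.008 0 0.05;0 0 0 0 0.016 0 0.05;0 0 0 0 0.023 0 0.05;0 0 0 0 0.028 0 0.05;0 0 0 0 0.028 0 0.05;0 0 0 0 0.018 0 0.05;0 0 0 0 0.01 0 0.05;0 0 0 0 0.002 0 0.05;0 0 0 0 -0.006 0 0.05;0 0 0 0 -0.014 0 0.05;0 0 0 0 -0.018 0 0.05",
)

```text
clock: 10.58
tcp_pos: [0.5617, 0.2229, 0.0281]
orientation: [2.183, 0.027, -2.189]
contact_force: [-5.7, -42.1, 34.7]
grip_width: 0.0098
```

Emit:
apply_moves(
  series="0 0 0 0 0 0 0.05;0 0 0 0 -0.003 0 0.05;0 0 0 0 -0.003 0 0.05",
)

```text
clock: 10.95
tcp_pos: [0.5618, 0.2228, 0.028]
orientation: [2.182, 0.021, -2.189]
contact_force: [-6.3, -41.8, 34.0]
grip_width: 0.0096
```

Emit:
apply_moves(
  series="0 0 0 0 0.006 0 0.05;0 0 0 0 0.009 0 0.05;0 0 0 0 0.009 0 0.6;0 0 0 0 0.009 0 0.6;0 0 0 0 0.009 0 0.6;0 0 0 0 0.009 0 0.6;0 0 0 -0.05 0.009 0 0.6;0 0 0 -0.1 0.009 0 0.6;0 0 0 -0.1 0.009 0 0.6;0 0 0 -0.1 0.009 0 0.6",
)

```text
clock: 12.2
tcp_pos: [0.5593, 0.2349, 0.1253]
orientation: [2.191, 0.064, -2.192]
contact_force: [-0.3, -0.7, -0.9]
grip_width: 0.0513
```

```bash
python3 - <<'E'
from h import *
for y in (.096,.032,-.096):
    p=rk(-.001,y); print(p); rel([(p[0],p[1],.15,TH)])
rel([(.50,.105,.15,TH)])
i=grab_frame('side');cv2.imwrite('pics/s5f.png',i)
crop('side',(240,200,430,350),4,'s5',i)
E
```

```text
[0.6114368  0.10618061 0.        ]
t 12.2 tcp [0.5593 0.2349 0.1253] F [-0.3 -0.7 -0.9] grip 0.0513
[ 0.  0. -0.] [-0.0247  0.1316 -0.0445] flip
[0.61514672 0.04228822 0.        ]
t 12.2 tcp [0.5593 0.2349 0.1253] F [-0.3 -0.7 -0.9] grip 0.0513
[ 0.  0. -0.] [-0.0247  0.1956 -0.0445] flip
[ 0.62256656 -0.08549654  0.        ]
t 12.2 tcp [0.5593 0.2349 0.1253] F [-0.3 -0.7 -0.9] grip 0.0513
[ 0.  0. -0.] [-0.0247  0.3236 -0.0444] flip
t 12.2 tcp [0.5593 0.2349 0.1253] F [-0.3 -0.7 -0.9] grip 0.0513
[ 0.  0. -0.] [-0.0247  0.1263  0.0668] flip
```

View pics/s5.png

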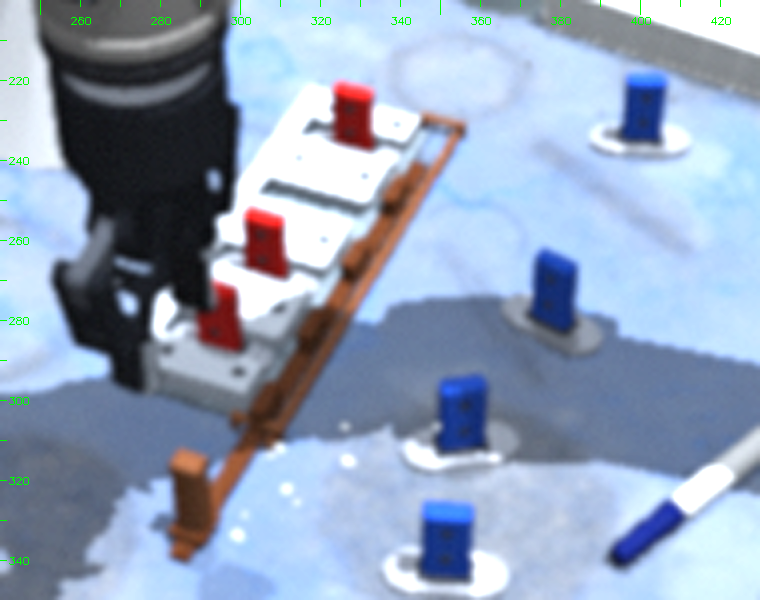

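Emit:
apply_moves(
  series="0 0 0 0 0.06 -0.02 0.5;0 0 0 0 0.11 -0.038 0.5;0 0 0 0 0.1316 -0.0445 0.5;0 0 0 0 0.1316 -0.0445 0.5;0 0 0 0.04 0.1316 -0.0445 0.5;0 0 0 0.08 0.1316 -0.0445 0.5;0 0 0 0.095 0.1316 -0.0445 0.5;0 0 0 0.095 0.1316 -0.0445 0.5;0 0 0 0.095 0.1316 -0.0445 0.05;0 0 0 0.095 0.1316 -0.0445 0.05;0 0 0 0.095 0.1316 -0.0445 0.05;0 0 0 0.095 0.1316 -0.0445 0.05",
  force=60,
)

```text
clock: 13.75
tcp_pos: [0.6131, 0.106, 0.0323]
orientation: [2.195, 0.063, -2.189]
contact_force: [-1.0, -1.1, 6.3]
grip_width: 0.0089
```

```bash
python3 - <<'E'
from h import *
rel([])
crop('side',(240,200,430,350),4,'s6')
E
```

```text
t 13.75 tcp [0.6131 0.106  0.0323] F [-1.  -1.1  6.3] grip 0.0089
```

View pics/s6.png

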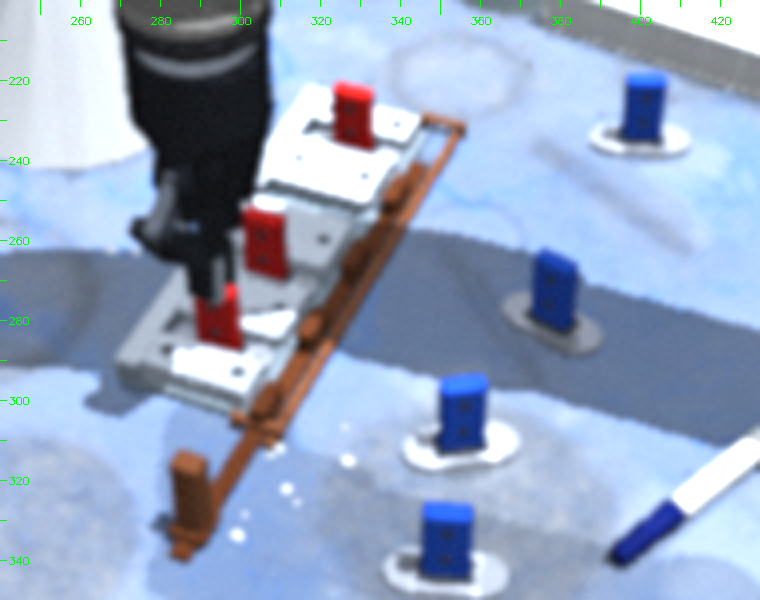

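Emit:
apply_moves(
  series="0 0 0 -0.003 0 0 0.05;0 0 0 -0.003 0 0.015 0.05;0 0 0 -0.003 0 0.035 0.05;0 0 0 -0.003 0 0.06 0.05;0 0 0 -0.003 0 0.085 0.05;0 0 0 -0.003 0 0.088 0.05;0 0 0 -0.04 0 0.09 0.05;0 0 0 -0.09 0 0.09 0.05;0 0 0 -0.09 0 0.09 0.05",
)

```text
clock: 14.92
tcp_pos: [0.5252, 0.1018, 0.1245]
orientation: [2.202, 0.065, -2.184]
contact_force: [-0.2, 0.7, -1.5]
grip_width: 0.0086
```

```bash
python3 - <<'E'
from h import *
rel([(.40,-.30,.11,TH),(.44,-.36,.11,TH),(.40,-.30,.06,TH)])
crop('side',(240,160,500,350),3,'s7')
print(plane('top',[(425.5,257.5),(503,260),(423.5,354.5),(501,360)],.038).round(3))
crop('top',(340,220,530,370),4,'t7')
E
```

```text
t 14.93 tcp [0.5252 0.1018 0.1245] F [-0.2  0.7 -1.5] grip 0.0086
[-0.001 -0.008  0.001] [0.0127 0.394  0.1482] flip
[-0.001 -0.008  0.001] [0.0129 0.4562 0.1117] flip
[-0.001 -0.008  0.001] [0.0627 0.3941 0.1486] flip
[[ 0.561 -0.268  0.038]
 [ 0.556 -0.47   0.038]
 [ 0.311 -0.256  0.038]
 [ 0.3   -0.451  0.038]]
```

View pics/s7.png

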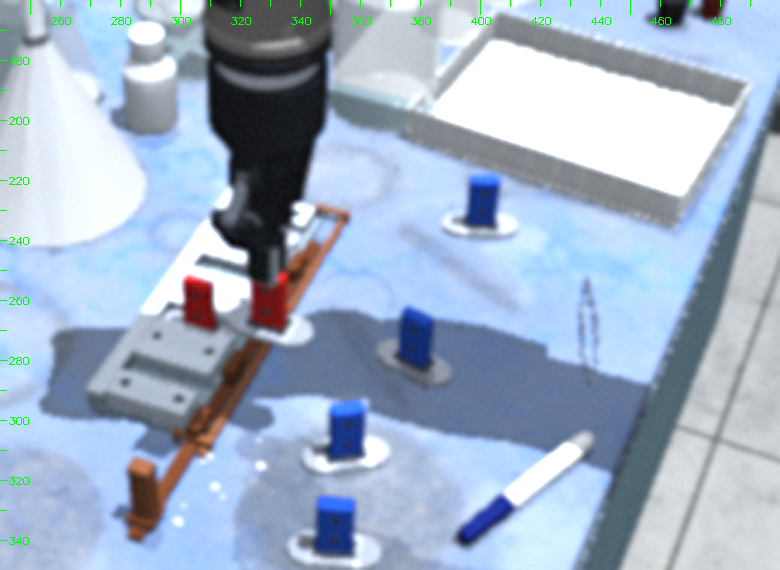

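View pics/t7.png

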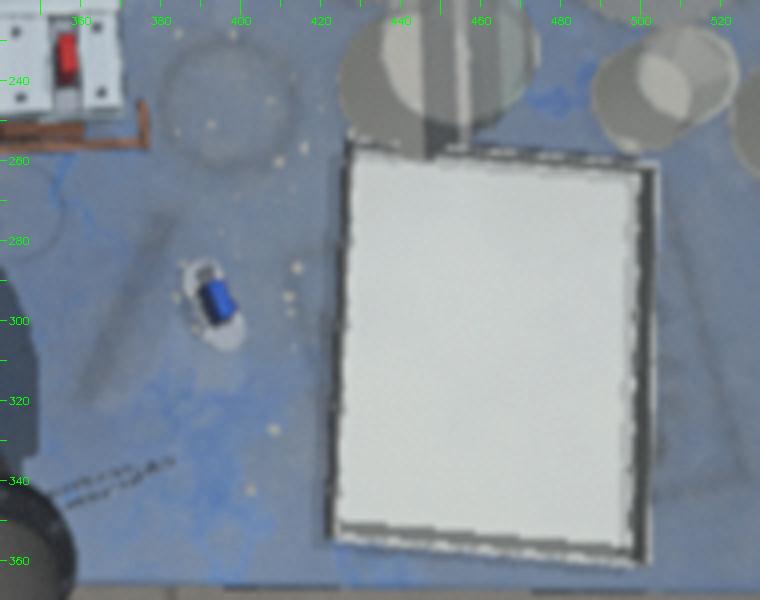

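```bash
python3 - <<'E'
from h import *
rel([(.44,-.41,.125,TH),(.44,-.41,.034,TH)])
E
```

```text
t 15.03 tcp [0.5223 0.1007 0.1208] F [-0.3  0.1 -1.2] grip 0.0087
[-0.001 -0.001 -0.   ] [-0.0043  0.5052  0.1114] flip
[-0.001 -0.001 -0.   ] [0.0867 0.5052 0.1115] flip
```

Emit:
apply_moves(
  series="0 0 0 0 0.055 0.012 0.05;0 0 0 0 0.11 0.024 0.05;0 0 0 0 0.165 0.036 0.05;0 0 0 0 0.22 0.048 0.05;0 0 0 0 0.275 0.06 0.05;0 0 0 0 0.33 0.072 0.05;0 0 0 0 0.385 0.085 0.05;0 0 0 0 0.44 0.097 0.05;0 0 0 0 0.48 0.106 0.05;0 0 0 0 0.505 0.111 0.05;0 0 0 0 0.505 0.111 0.05;0 0 0 0 0.505 0.111 0.05",
)

```text
clock: 16.52
tcp_pos: [0.44, -0.4081, 0.1193]
orientation: [2.191, 0.067, -2.195]
contact_force: [1.0, 1.4, -0.3]
grip_width: 0.0089
```

Emit:
apply_moves(
  series="0 0 0 0.04 0 0 0.05;0 0 0 0.07 0 0 0.05;0 0 0 0.086 0 0 0.05;0 0 0 0.086 0 0 0.05;0 0 0 0.086 0 0 0.35;0 0 0 0.086 0 0 0.35;0 0 0 0.086 0 0 0.35;0 0 0 0.03 0 0 0.35;0 0 0 -0.01 0 0 0.4;0 0 0 -0.01 0 0 0.5;0 0 0 -0.01 0 0 0.5",
)

```text
clock: 17.9
tcp_pos: [0.44, -0.4095, 0.1305]
orientation: [2.192, 0.063, -2.192]
contact_force: [-0.7, 0.3, -0.4]
grip_width: 0.0428
```

```bash
python3 - <<'E'
from h import *
for y in (.032,-.096):
    p=rk(-.001,y); print(p); rel([(p[0],p[1],.12,TH)])
crop('side',(240,140,520,350),3,'s8')
E
```

```text
[0.61514672 0.04228822 0.        ]
t 17.9 tcp [ 0.44   -0.4095  0.1305] F [-0.7  0.3 -0.4] grip 0.0428
[-0.  0.  0.] [ 0.0105 -0.4409 -0.2009] flip
[ 0.62256656 -0.08549654  0.        ]
t 17.9 tcp [ 0.44   -0.4095  0.1305] F [-0.7  0.3 -0.4] grip 0.0428
[-0.  0.  0.] [ 0.0105 -0.3129 -0.201 ] flip
```

View pics/s8.png

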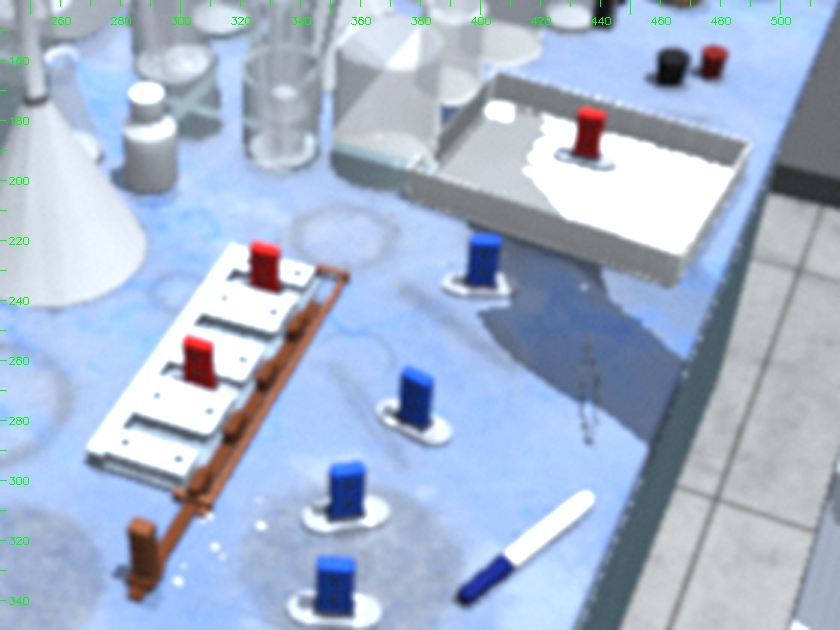

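Emit:
apply_moves(
  series="0 0 0 0 -0.06 0 0.5;0 0 0 0 -0.12 0 0.5;0 0 0 0 -0.175 -0.025 0.5;0 0 0 0 -0.22 -0.065 0.5;0 0 0 0 -0.26 -0.11 0.5;0 0 0 0 -0.29 -0.16 0.5;0 0 0 0 -0.31 -0.195 0.5;0 0 0 0 -0.313 -0.201 0.5;0 0 0 0 -0.313 -0.201 0.5;0 0 0 0.05 -0.313 -0.201 0.5;0 0 0 0.09 -0.313 -0.201 0.5;0 0 0 0.1 -0.313 -0.201 0.5",
)

```text
clock: 19.45
tcp_pos: [0.6192, -0.0872, 0.0279]
orientation: [2.186, 0.061, -2.2]
contact_force: [0.3, -0.2, -0.5]
grip_width: 0.0432
```

Emit:
apply_moves(
  series="0 0 0 0 0 0 0.5;0 0 0 0 0 0 0.05;0 0 0 0 0 0 0.05;0 0 0 0 0 0 0.05;0 0 0 0 0 0 0.05;0 0 0 -0.003 0 0 0.05;0 0 0 -0.003 0 0.015 0.05;0 0 0 -0.003 0 0.035 0.05;0 0 0 -0.003 0 0.06 0.05;0 0 0 -0.003 0 0.085 0.05;0 0 0 -0.01 0 0.09 0.05;0 0 0 -0.05 0 0.09 0.05",
)

```text
clock: 20.95
tcp_pos: [0.5307, -0.0906, 0.0797]
orientation: [2.187, 0.064, -2.198]
contact_force: [0.7, 0.1, -0.9]
grip_width: 0.0085
```

Emit:
apply_moves(
  series="0 0 0 -0.045 0 0 0.05;0 0 0 -0.045 0 0 0.05;0 0 0 -0.045 0 0 0.05",
)

```text
clock: 21.32
tcp_pos: [0.533, -0.0907, 0.1257]
orientation: [2.192, 0.063, -2.192]
contact_force: [-0.1, -0.5, -1.3]
grip_width: 0.0084
```

```bash
python3 - <<'E'
from h import *
rel([(.44,-.355,.125,TH),(.44,-.355,.034,TH)])
crop('side',(240,140,520,350),3,'s9')
E
```

```text
t 21.32 tcp [ 0.533  -0.0907  0.1257] F [-0.1 -0.5 -1.3] grip 0.0084
[-0. -0. -0.] [0.0007 0.2584 0.1081] flip
[-0. -0. -0.] [0.0917 0.2584 0.1081] flip
```

View pics/s9.png

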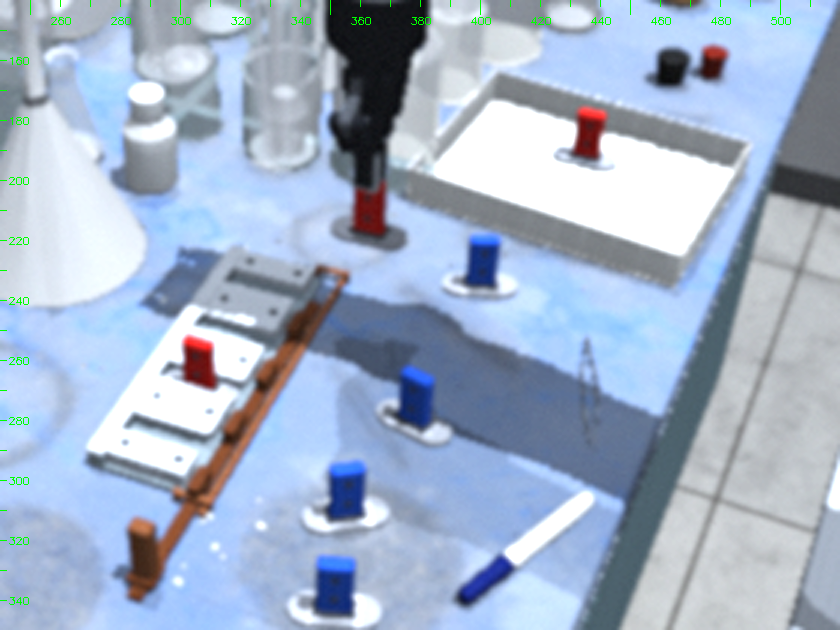

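Emit:
apply_moves(
  series="0 0 0 0 0.04 0.03 0.05;0 0 0 0 0.085 0.06 0.05;0 0 0 0 0.135 0.085 0.05;0 0 0 0 0.185 0.1 0.05;0 0 0 0 0.23 0.108 0.05;0 0 0 0 0.2584 0.108 0.05;0 0 0 0 0.2584 0.108 0.05;0 0 0 0.04 0.2584 0.108 0.05;0 0 0 0.075 0.2584 0.108 0.05;0 0 0 0.09 0.2584 0.108 0.05;0 0 0 0.09 0.2584 0.108 0.05;0 0 0 0.09 0.2584 0.108 0.3",
)

```text
clock: 22.88
tcp_pos: [0.4412, -0.3553, 0.0369]
orientation: [2.193, 0.062, -2.19]
contact_force: [-0.5, 0.2, 0.2]
grip_width: 0.025
```

Emit:
apply_moves(
  series="0 0 0 0 0 0 0.3;0 0 0 0 0 0 0.3;0 0 0 -0.05 0 0 0.3;0 0 0 -0.095 0 0 0.5;0 0 0 -0.095 0 0 0.5;0 0 0 -0.095 0 0 0.5",
)

```text
clock: 23.62
tcp_pos: [0.4399, -0.355, 0.1308]
orientation: [2.192, 0.063, -2.192]
contact_force: [-0.6, 1.4, -0.2]
grip_width: 0.0424
```

```bash
python3 - <<'E'
from h import *
for y in (.032,):
    p=rk(0.001,y); print(p); rel([(p[0],p[1],.12,TH)])
crop('side',(240,140,520,350),3,'s10')
E
```

```text
[0.61714336 0.04240416 0.        ]
t 23.62 tcp [ 0.4399 -0.355   0.1308] F [-0.6  1.4 -0.2] grip 0.0424
[-0. -0. -0.] [ 0.0107 -0.3865 -0.1999] flip
```

View pics/s10.png

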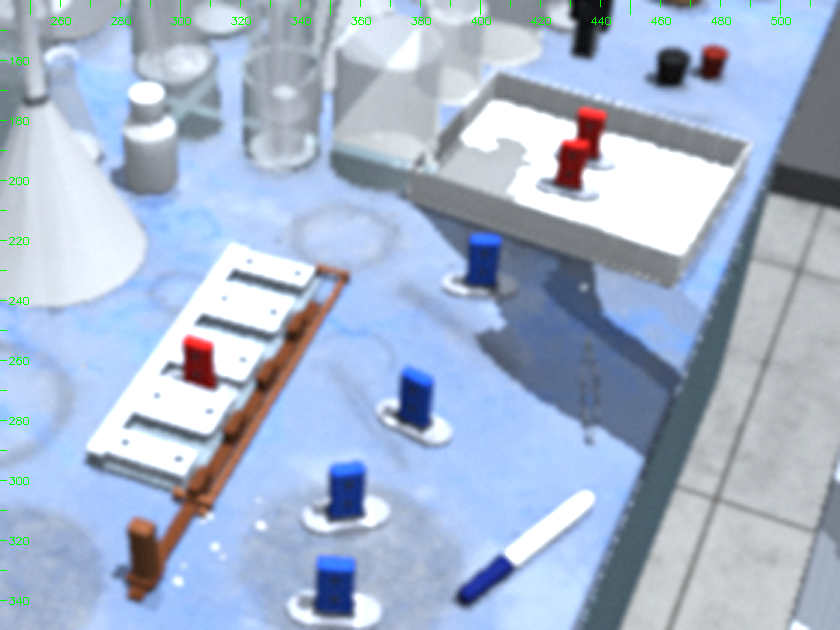

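Emit:
apply_moves(
  series="0 0 0 0 -0.06 0 0.5;0 0 0 0 -0.12 0 0.5;0 0 0 0 -0.175 -0.02 0.5;0 0 0 0 -0.225 -0.05 0.5;0 0 0 0 -0.275 -0.085 0.5;0 0 0 0 -0.32 -0.125 0.5;0 0 0 0 -0.36 -0.165 0.5;0 0 0 0 -0.3865 -0.198 0.5;0 0 0 0 -0.3865 -0.198 0.5;0 0 0 0.05 -0.3865 -0.198 0.5;0 0 0 0.09 -0.3865 -0.198 0.5;0 0 0 0.1 -0.3865 -0.198 0.5",
)

```text
clock: 25.18
tcp_pos: [0.612, 0.0407, 0.0272]
orientation: [2.184, 0.061, -2.2]
contact_force: [-0.4, -0.6, 0.3]
grip_width: 0.0425
```

Emit:
apply_moves(
  series="0 0 0 0 0 0 0.5;0 0 0 0 0 0 0.05;0 0 0 0 0 0 0.05;0 0 0 0 0 0 0.05;0 0 0 0 0 0 0.05;0 0 0 -0.003 0 0 0.05;0 0 0 -0.003 0 0.015 0.05;0 0 0 -0.003 0 0.035 0.05;0 0 0 -0.003 0 0.06 0.05;0 0 0 -0.003 0 0.085 0.05;0 0 0 -0.01 0 0.09 0.05;0 0 0 -0.05 0 0.09 0.05",
)

```text
clock: 26.68
tcp_pos: [0.5232, 0.0368, 0.0797]
orientation: [2.186, 0.063, -2.197]
contact_force: [0.3, -0.5, -1.2]
grip_width: 0.0088
```

Emit:
apply_moves(
  series="0 0 0 -0.045 0 0 0.05;0 0 0 -0.045 0 0 0.05;0 0 0 -0.045 0 0 0.05",
)

```text
clock: 27.05
tcp_pos: [0.5256, 0.037, 0.1256]
orientation: [2.192, 0.063, -2.192]
contact_force: [0.0, -0.8, -2.8]
grip_width: 0.0088
```

```bash
python3 - <<'E'
from h import *
rel([(.44,-.305,.125,TH),(.44,-.305,.034,TH)])
crop('side',(240,140,520,350),3,'s11')
E
```

```text
t 27.05 tcp [0.5256 0.037  0.1256] F [ 0.  -0.8 -2.8] grip 0.0088
[-0. -0. -0.] [0.0007 0.3365 0.1051] flip
[-0. -0. -0.] [0.0917 0.3365 0.1052] flip
```

View pics/s11.png

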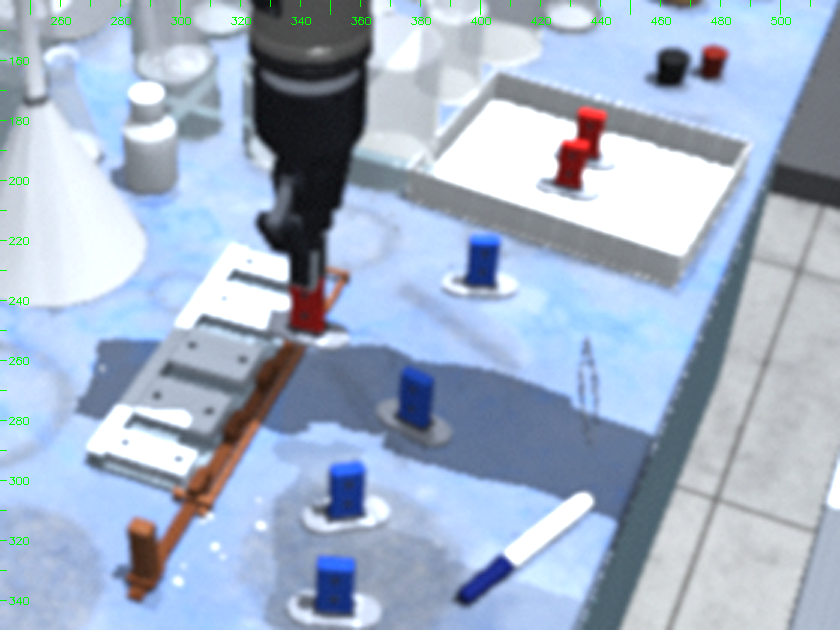

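Emit:
apply_moves(
  series="0 0 0 0 0.05 0.02 0.05;0 0 0 0 0.105 0.04 0.05;0 0 0 0 0.16 0.06 0.05;0 0 0 0 0.215 0.08 0.05;0 0 0 0 0.27 0.098 0.05;0 0 0 0 0.315 0.105 0.05;0 0 0 0 0.3365 0.105 0.05;0 0 0 0 0.3365 0.105 0.05;0 0 0 0.04 0.3365 0.105 0.05;0 0 0 0.075 0.3365 0.105 0.05;0 0 0 0.09 0.3365 0.105 0.05;0 0 0 0.09 0.3365 0.105 0.05",
)

```text
clock: 28.6
tcp_pos: [0.4402, -0.3032, 0.035]
orientation: [2.19, 0.067, -2.194]
contact_force: [0.3, -0.9, 0.1]
grip_width: 0.0085
```

Emit:
apply_moves(
  series="0 0 0 0 0 0 0.3;0 0 0 0 0 0 0.3;0 0 0 0 0 0 0.3;0 0 0 -0.05 0 0 0.3;0 0 0 -0.095 0 0 0.5;0 0 0 -0.095 0 0 0.5;0 0 0 -0.095 0 0 0.5",
)

```text
clock: 29.48
tcp_pos: [0.4399, -0.3049, 0.1306]
orientation: [2.192, 0.063, -2.192]
contact_force: [-0.9, 0.4, -0.5]
grip_width: 0.0427
```

```bash
python3 - <<'E'
from h import *
i=grab_frame('side');j=grab_frame('top');cv2.imwrite('pics/s12f.png',i);cv2.imwrite('pics/t12f.png',j)
crop('side',(300,140,500,290),4,'s12',i); crop('side',(330,290,400,350),8,'s12b',i)
crop('top',(230,270,420,330),4,'t12',j)
E
```

```text
(no output)
```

View pics/s12.png

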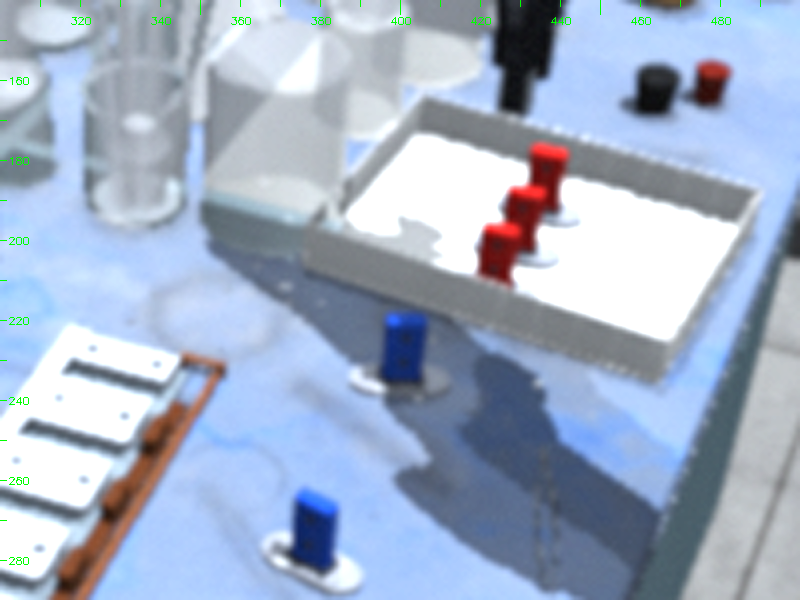

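View pics/t12.png

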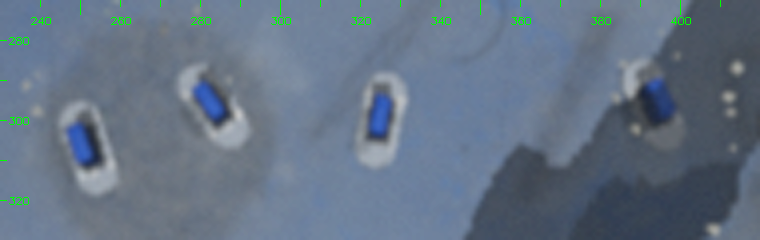

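```bash
cat >> h.py <<'E'
def tri(a,b):
    P=[]
    for n in('top','side'):
        K,Rm,t=cam(n);P.append(K@np.c_[Rm,t])
    X=cv2.triangulatePoints(P[0],P[1],np.array(a,float).reshape(2,1),np.array(b,float).reshape(2,1));return (X[:3]/X[3]).ravel()
E
python3 - <<'E'
from h import *
p=tri((394.4,294.4),(400.9,218.9)); print(p,plane('top',(394.4,294.4),.054),plane('side',(400.9,218.9),.054))
rel([(p[0],p[1],.13,.305),(p[0],p[1],.022,.305)])
E
```

```text
[ 0.46183362 -0.18169859  0.05890726] [[ 0.4615264  -0.18246705  0.054     ]] [[ 0.46461565 -0.18774344  0.054     ]]
t 29.57 tcp [ 0.4393 -0.3045  0.1295] F [-0. -0.  0.] grip 0.0427
[-0.247  0.002  0.001] [-0.0004 -0.1213 -0.0296] flip
[-0.247  0.002  0.001] [ 0.1076 -0.1211 -0.0298] flip
```

Emit:
apply_moves(
  series="-0.08 0 0 0 -0.05 -0.015 0.5;-0.17 0 0 0 -0.1 -0.03 0.5;-0.247 0 0 0 -0.12 -0.03 0.5;-0.247 0 0 0 -0.12 -0.03 0.5;-0.247 0 0 0.04 -0.12 -0.03 0.5;-0.247 0 0 0.08 -0.12 -0.03 0.5;-0.247 0 0 0.107 -0.12 -0.03 0.5;-0.247 0 0 0.107 -0.12 -0.03 0.5;-0.247 0 0 0.107 -0.12 -0.03 0.05;-0.247 0 0 0.107 -0.12 -0.03 0.05;-0.247 0 0 0.107 -0.12 -0.03 0.05;-0.247 0 0 0.107 -0.12 -0.03 0.05",
  force=60,
)

```text
clock: 31.08
tcp_pos: [0.4642, -0.1843, 0.025]
orientation: [2.059, 0.313, -2.055]
contact_force: [-0.3, -1.5, 7.2]
grip_width: 0.0095
```

```bash
python3 - <<'E'
from h import *
a=rk(-.105,-.096)
rel([(a[0],a[1],.12,TH),(a[0],a[1],.0305,TH)])
crop('side',(300,140,500,290),4,'s13')
E
```

```text
t 31.07 tcp [ 0.4642 -0.1843  0.025 ] F [-0.3 -1.5  7.2] grip 0.0095
[ 0.246 -0.002 -0.002] [-0.0951 -0.072  -0.08  ] flip
[ 0.246 -0.002 -0.002] [-0.0056 -0.0722 -0.0798] flip
```

View pics/s13.png

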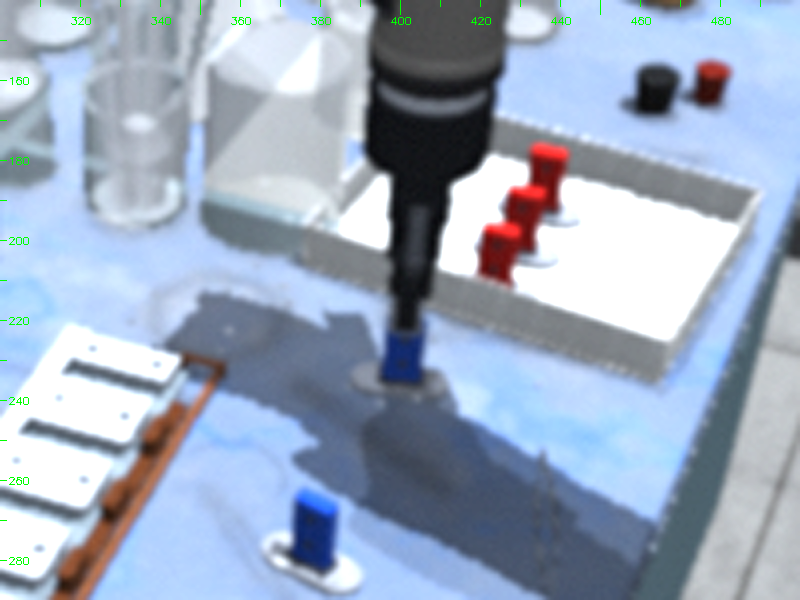

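Emit:
apply_moves(
  series="0 0 0 -0.02 0 0 0.05;0 0 0 -0.045 0 0 0.05;0.1 0 0 -0.045 -0.03 -0.03 0.05;0.2 0 0 -0.045 -0.06 -0.06 0.05;0.246 0 0 -0.045 -0.072 -0.08 0.05;0.246 0 0 -0.045 -0.072 -0.08 0.05;0.246 0 0 -0.045 -0.072 -0.08 0.05;0.246 0 0 -0.045 -0.072 -0.08 0.05",
)

```text
clock: 32.12
tcp_pos: [0.5171, -0.0921, 0.0686]
orientation: [2.191, 0.062, -2.193]
contact_force: [0.1, -0.6, -0.8]
grip_width: 0.0096
```

```bash
python3 - <<'E'
from h import *
a=rk(-.105,-.096)
rel([(a[0],a[1],.034,TH)])
i=grab_frame('side');j=grab_frame('top')
crop('side',(300,150,440,290),5,'s14',i);crop('top',(300,210,400,310),6,'t14',j)
E
```

```text
t 32.12 tcp [ 0.5171 -0.0921  0.0686] F [ 0.1 -0.6 -0.8] grip 0.0096
[-0.001  0.001 -0.   ] [ 0.0346 -0.0005 -0.0017] flip
```

View pics/s14.png

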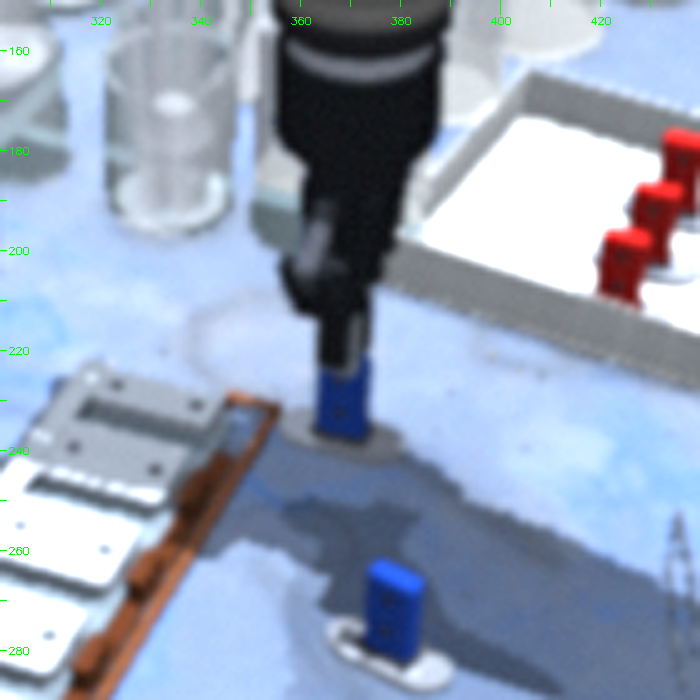

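View pics/t14.png

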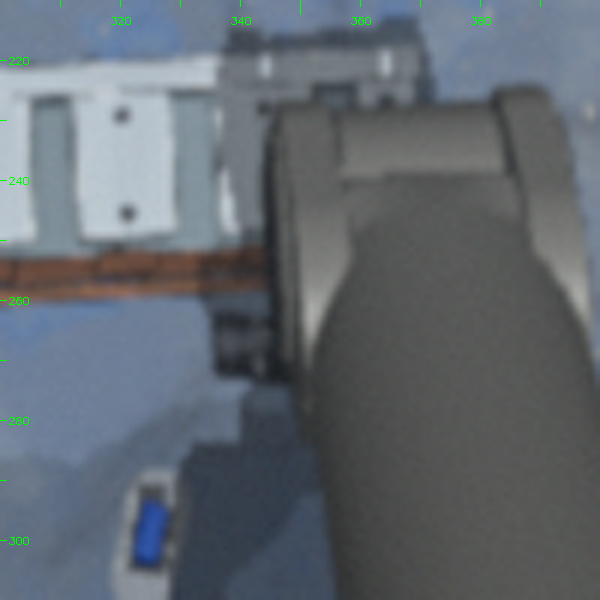

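Emit:
apply_moves(
  series="0 0 0 0.02 0 -0.002 0.05;0 0 0 0.0346 0 -0.002 0.05;0 0 0 0.0346 0 -0.002 0.05;0 0 0 0.0346 0 -0.015 0.05;0 0 0 0.0346 0 -0.03 0.05;0 0 0 0.0346 0 -0.04 0.05;0 0 0 0.0346 0 -0.05 0.05;0 0 0 0.0346 0 -0.05 0.05",
)

```text
clock: 33.22
tcp_pos: [0.5688, -0.0876, 0.0341]
orientation: [2.192, 0.065, -2.191]
contact_force: [-0.6, 0.4, -0.3]
grip_width: 0.0094
```

```bash
python3 - <<'E'
from h import *
a=rk(-.001,-.096)
rel([(a[0],a[1],.034,TH)])
crop('side',(300,150,440,290),5,'s15')
E
```

```text
t 33.23 tcp [ 0.5688 -0.0876  0.0341] F [-0.6  0.4 -0.3] grip 0.0094
[ 0.001 -0.001  0.   ] [ 0.0002  0.0011 -0.0538] flip
```

View pics/s15.png

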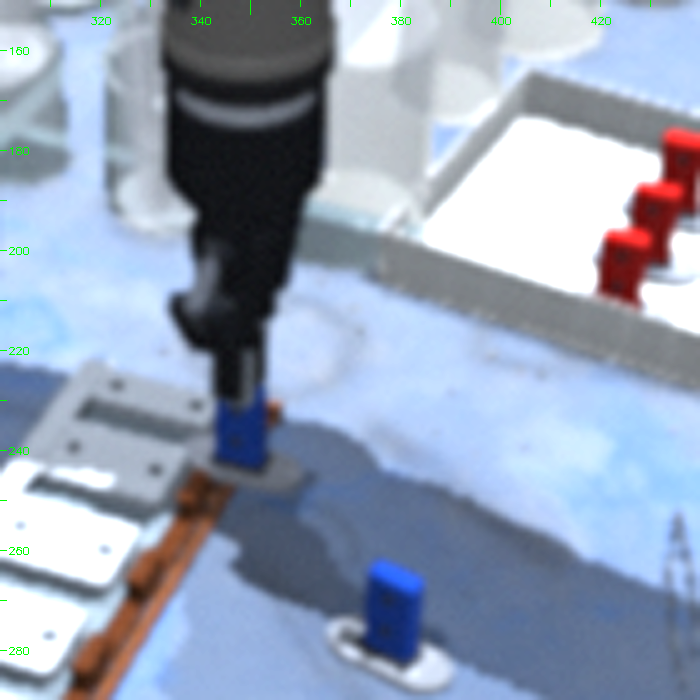

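Emit:
apply_moves(
  series="0 0 0 0 0 -0.013 0.05;0 0 0 0 0 -0.026 0.05;0 0 0 0 0 -0.039 0.05;0 0 0 0 0 -0.048 0.05;0 0 0 0 0 -0.051 0.05;0 0 0 0 0 -0.054 0.05;0 0 0 0 0 -0.056 0.05;0 0 0 0 0 -0.056 0.05",
)

```text
clock: 34.28
tcp_pos: [0.6238, -0.0845, 0.0341]
orientation: [2.192, 0.064, -2.192]
contact_force: [-0.3, 1.9, -1.5]
grip_width: 0.0088
```

Emit:
apply_moves(
  series="0 0 0 0 0 -0.002 0.05;0 0 0 0 0 -0.004 0.05;0 0 0 0 0 -0.004 0.05",
)

```text
clock: 34.65
tcp_pos: [0.6274, -0.0843, 0.0339]
orientation: [2.191, 0.064, -2.193]
contact_force: [-0.8, -0.2, -0.7]
grip_width: 0.0092
```

Emit:
apply_moves(
  series="0 0 0 0 0 -0.002 0.05;0 0 0 0 0 -0.004 0.05;0 0 0 0 0 -0.004 0.05",
)

```text
clock: 35.02
tcp_pos: [0.6296, -0.0843, 0.0334]
orientation: [2.187, 0.064, -2.197]
contact_force: [-6.3, -1.0, 1.4]
grip_width: 0.0094
```

```bash
python3 - <<'E'
from h import *
rel([])
crop('side',(280,170,400,280),6,'s16')
E
```

```text
t 35.02 tcp [ 0.6296 -0.0843  0.0334] F [-6.3 -1.   1.4] grip 0.0094
```

View pics/s16.png

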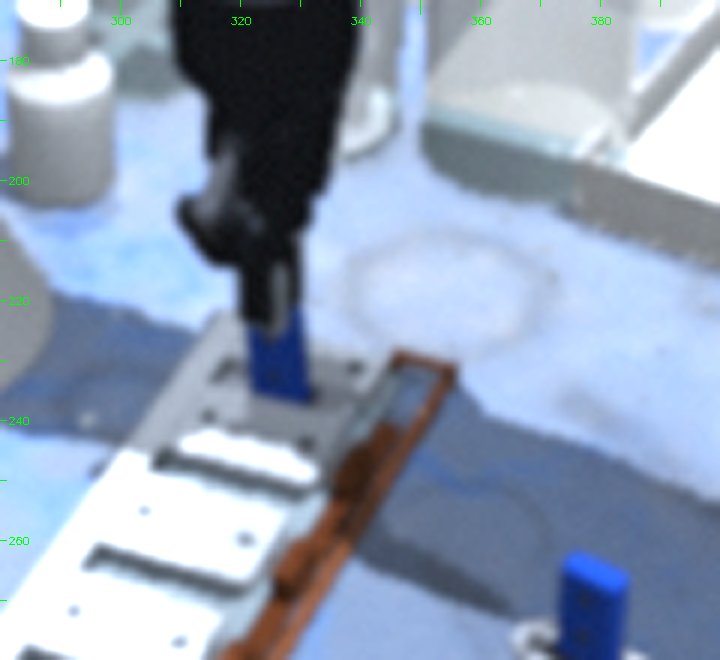

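Emit:
apply_moves(
  series="0 0 0 0.002 0 0.001 0.05;0 0 0 0.002 0 0.002 0.4;0 0 0 0.002 0 0.002 0.4;0 0 0 0.002 0 0.002 0.4;0 0 0 -0.03 0 0.002 0.5;0 0 0 -0.08 0 0.002 0.5;0 0 0 -0.09 0 0.05 0.5;0 0 0 -0.09 0 0.1 0.5;0 0 0 -0.09 0 0.1 0.5",
)

```text
clock: 36.2
tcp_pos: [0.5282, -0.0907, 0.124]
orientation: [2.189, 0.062, -2.195]
contact_force: [1.1, -0.4, 0.0]
grip_width: 0.0427
```

```bash
python3 - <<'E'
from h import *
rel([(.4505,-.003,.13,-.12),(.4505,-.003,.022,-.12)])
i=grab_frame('side');j=grab_frame('top')
crop('side',(290,190,410,300),6,'s17',i)
crop('top',(235,210,395,320),5,'t17',j)
E
```

```text
t 36.2 tcp [ 0.5282 -0.0907  0.124 ] F [ 1.1 -0.4  0. ] grip 0.0427
[ 0.178  0.003 -0.001] [-0.0058 -0.092   0.0725] flip
[ 0.178  0.003 -0.001] [ 0.1022 -0.0921  0.0722] flip
```

View pics/s17.png

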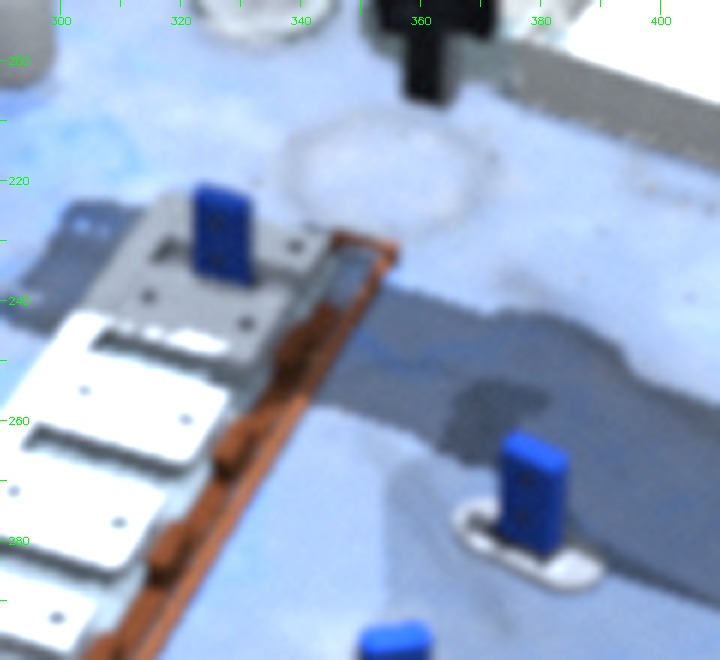

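View pics/t17.png

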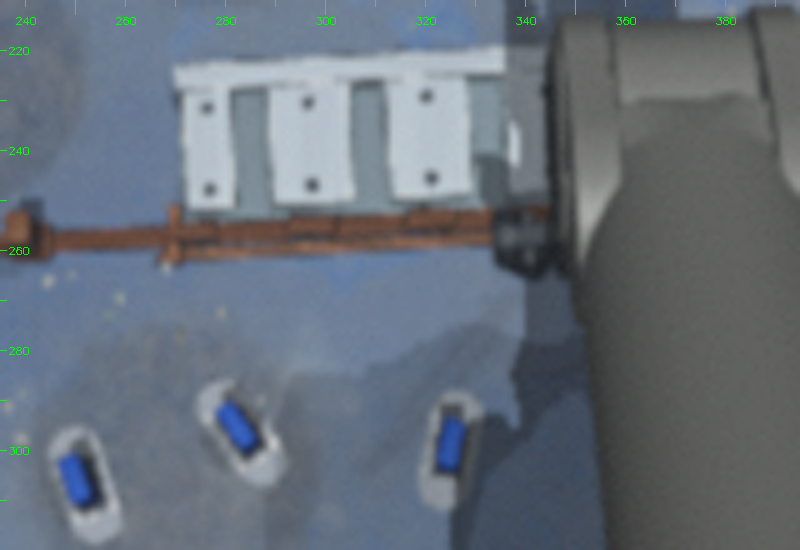

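Emit:
apply_moves(
  series="0.06 0 0 0 -0.035 0.03 0.5;0.12 0 0 0 -0.07 0.055 0.5;0.178 0 0 0 -0.092 0.0725 0.5;0.178 0 0 0 -0.092 0.0725 0.5;0.178 0 0 0.04 -0.092 0.0725 0.5;0.178 0 0 0.08 -0.092 0.0725 0.5;0.178 0 0 0.1 -0.092 0.0725 0.5;0.178 0 0 0.1 -0.092 0.0725 0.5;0.178 0 0 0.1 -0.092 0.0725 0.05;0.178 0 0 0.1 -0.092 0.0725 0.05;0.178 0 0 0.1 -0.092 0.0725 0.05;0.178 0 0 0.1 -0.092 0.0725 0.05",
)

```text
clock: 37.8
tcp_pos: [0.4557, -0.0024, 0.0251]
orientation: [-2.163, 0.129, 2.157]
contact_force: [0.8, -2.2, 6.8]
grip_width: 0.0094
```

```bash
python3 - <<'E'
from h import *
a=rk(-.105,-.032)
o=get_obs(); z=o['tcp_pos'][2]
rel([(a[0],a[1],.07,TH),(a[0],a[1],z+.009,TH)])
crop('side',(300,190,440,300),5,'s18')
E
```

```text
t 37.8 tcp [ 0.4557 -0.0024  0.0251] F [ 0.8 -2.2  6.8] grip 0.0094
[-0.177 -0.003  0.   ] [-0.0447  0.0179 -0.0621] flip
[-0.177 -0.003  0.   ] [-0.0088  0.018  -0.062 ] flip
```

View pics/s18.png

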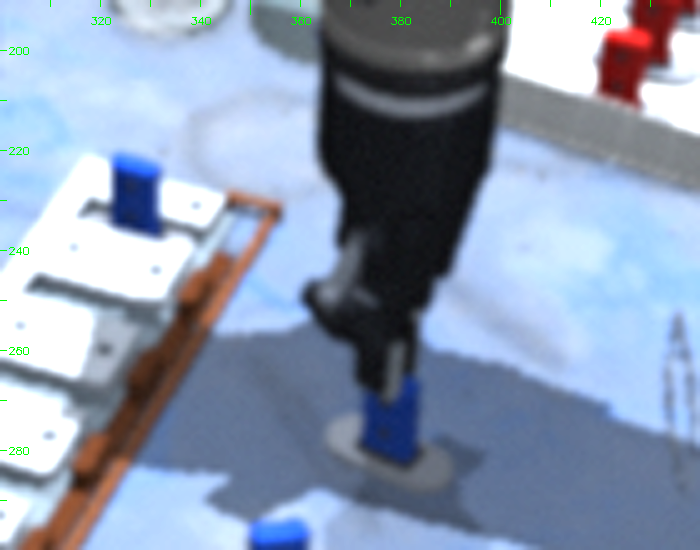

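Emit:
apply_moves(
  series="0 0 0 -0.02 0 0 0.05;0 0 0 -0.045 0 0 0.05;-0.08 0 0 -0.045 0.008 -0.03 0.05;-0.177 0 0 -0.045 0.018 -0.06 0.05;-0.177 0 0 -0.045 0.018 -0.062 0.05;-0.177 0 0 -0.045 0.018 -0.062 0.05;-0.177 0 0 -0.025 0.018 -0.062 0.05;-0.177 0 0 -0.009 0.018 -0.062 0.05;-0.177 0 0 -0.009 0.018 -0.062 0.05;-0.177 0 0 -0.009 0.018 -0.062 0.05",
)

```text
clock: 39.1
tcp_pos: [0.5136, -0.0273, 0.0333]
orientation: [2.192, 0.064, -2.192]
contact_force: [-0.9, -0.5, -2.0]
grip_width: 0.0092
```

```bash
python3 - <<'E'
from h import *
a=rk(-.05,-.032);b=rk(.004,-.032)
rel([(a[0],a[1],.034,TH),(b[0],b[1],.034,TH)])
crop('side',(300,190,440,300),5,'s19')
E
```

```text
t 39.1 tcp [ 0.5136 -0.0273  0.0333] F [-0.9 -0.5 -2. ] grip 0.0092
[ 0. -0.  0.] [-0.0007  0.0004 -0.0564] flip
[ 0. -0.  0.] [-0.0007  0.0004 -0.1104] flip
```

View pics/s19.png

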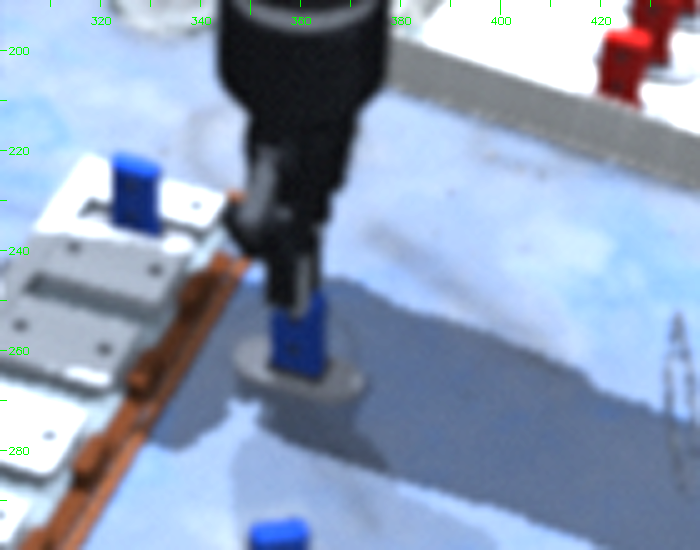

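Emit:
apply_moves(
  series="0 0 0 -0.001 0 -0.013 0.05;0 0 0 -0.001 0 -0.027 0.05;0 0 0 -0.001 0 -0.042 0.05;0 0 0 -0.001 0 -0.057 0.05;0 0 0 -0.001 0 -0.07 0.05;0 0 0 -0.001 0 -0.083 0.05;0 0 0 -0.001 0 -0.094 0.05;0 0 0 -0.001 0 -0.102 0.05;0 0 0 -0.001 0 -0.106 0.05;0 0 0 -0.001 0 -0.109 0.05;0 0 0 -0.001 0 -0.111 0.05;0 0 0 -0.001 0 -0.111 0.05",
)

```text
clock: 40.65
tcp_pos: [0.6244, -0.0211, 0.0341]
orientation: [2.192, 0.063, -2.192]
contact_force: [0.1, -0.7, -0.6]
grip_width: 0.0094
```

Emit:
apply_moves(
  series="0 0 0 0 0 -0.002 0.05;0 0 0 0 0 -0.004 0.05;0 0 0 0 0 -0.004 0.05",
)

```text
clock: 41.02
tcp_pos: [0.6273, -0.021, 0.0338]
orientation: [2.189, 0.063, -2.195]
contact_force: [-3.7, -0.6, 0.2]
grip_width: 0.0091
```

Emit:
apply_moves(
  series="0 0 0 0.002 0 -0.001 0.05;0 0 0 0.002 0 0 0.4;0 0 0 0.002 0 0 0.4;0 0 0 0.002 0 0 0.4;0 0 0 -0.03 0 0 0.5;0 0 0 -0.08 0 0 0.5;0 0 0 -0.09 0 0.05 0.5;0 0 0 -0.09 0 0.1 0.5;0 0 0 -0.09 0 0.1 0.5;0 0 0 -0.09 0 0.1 0.5",
)

```text
clock: 42.28
tcp_pos: [0.5298, -0.0266, 0.1247]
orientation: [2.195, 0.063, -2.19]
contact_force: [1.1, -0.6, -0.9]
grip_width: 0.0423
```

```bash
python3 - <<'E'
from h import *
rel([(.4577,.1078,.12,.46),(.4577,.1078,.022,.46)])
i=grab_frame('side')
crop('side',(280,190,420,350),5,'s20',i)
E
```

```text
t 42.27 tcp [ 0.5298 -0.0266  0.1247] F [ 1.1 -0.6 -0.9] grip 0.0423
[-0.402 -0.002 -0.   ] [ 0.0046 -0.1383  0.0642] flip
[-0.402 -0.002 -0.   ] [ 0.1026 -0.1383  0.0644] flip
```

View pics/s20.png

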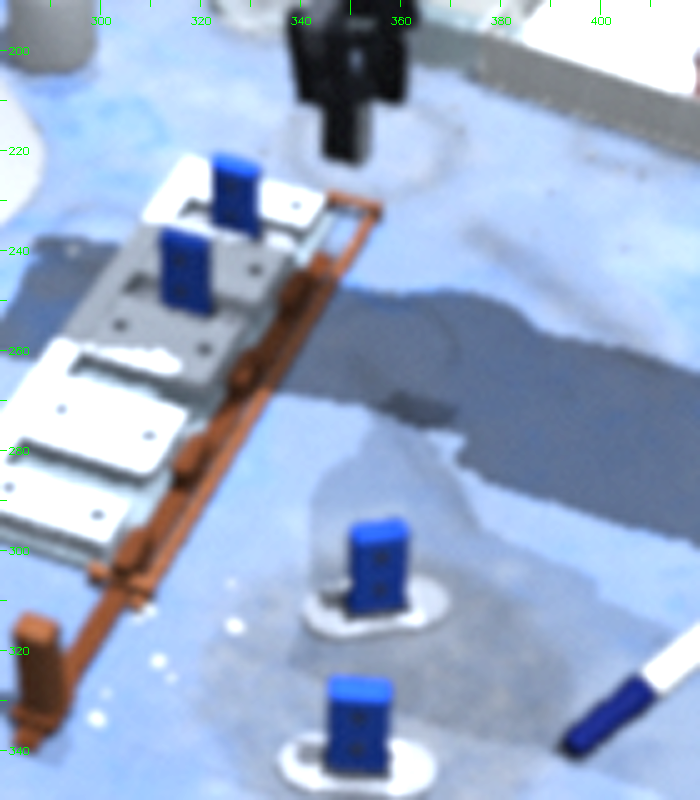

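Emit:
apply_moves(
  series="-0.12 0 0 0 -0.045 0.02 0.5;-0.24 0 0 0 -0.09 0.042 0.5;-0.36 0 0 0 -0.125 0.06 0.5;-0.402 0 0 0 -0.138 0.064 0.5;-0.402 0 0 0 -0.138 0.064 0.5;-0.402 0 0 0.04 -0.138 0.064 0.5;-0.402 0 0 0.08 -0.138 0.064 0.5;-0.402 0 0 0.101 -0.138 0.064 0.5;-0.402 0 0 0.101 -0.138 0.064 0.5;-0.402 0 0 0.101 -0.138 0.064 0.05;-0.402 0 0 0.101 -0.138 0.064 0.05;-0.402 0 0 0.101 -0.138 0.064 0.05",
)

```text
clock: 43.82
tcp_pos: [0.4579, 0.1073, 0.0242]
orientation: [1.968, 0.459, -1.964]
contact_force: [-0.3, -0.4, 6.7]
grip_width: 0.0091
```

Emit:
apply_moves(
  series="0 0 0 0 0 0 0.05;0 0 0 0 0 0 0.05",
)

```text
clock: 44.08
tcp_pos: [0.4579, 0.1074, 0.0242]
orientation: [1.968, 0.459, -1.964]
contact_force: [-0.3, -1.3, 6.2]
grip_width: 0.009
```

```bash
python3 - <<'E'
from h import *
a=rk(-.105,.032)
o=get_obs(); z=o['tcp_pos'][2]
rel([(a[0],a[1],.07,TH),(a[0],a[1],z+.009,TH)])
crop('side',(280,230,420,350),5,'s21')
E
```

```text
t 44.08 tcp [0.4579 0.1074 0.0242] F [-0.3 -1.3  6.2] grip 0.009
[ 0.401 -0.002 -0.001] [-0.0457  0.0875 -0.0165] flip
[ 0.401 -0.002 -0.001] [-0.0089  0.0874 -0.0164] flip
```

View pics/s21.png

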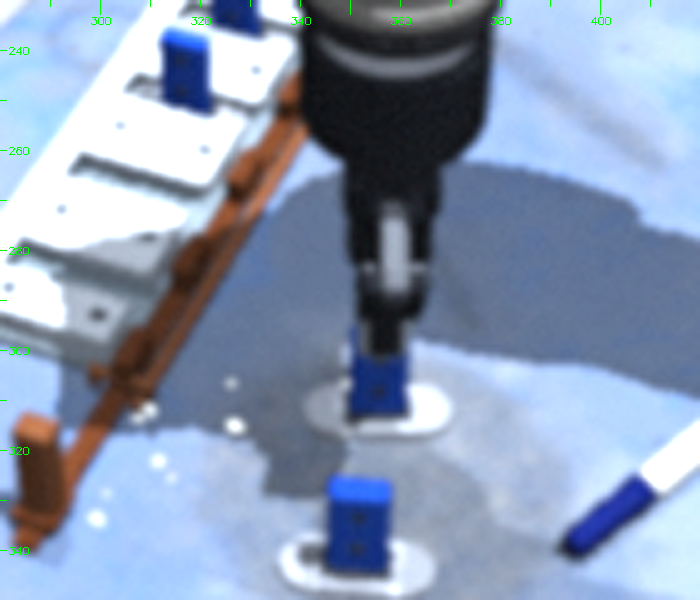

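Emit:
apply_moves(
  series="0 0 0 -0.02 0 0 0.05;0 0 0 -0.046 0 0 0.05;0.14 0 0 -0.046 0.035 -0.006 0.05;0.28 0 0 -0.046 0.07 -0.012 0.05;0.401 0 0 -0.046 0.0875 -0.0165 0.05;0.401 0 0 -0.046 0.0875 -0.0165 0.05;0.401 0 0 -0.03 0.0875 -0.0165 0.05;0.401 0 0 -0.01 0.0875 -0.0165 0.05;0.401 0 0 -0.01 0.0875 -0.0165 0.05;0.401 0 0 -0.01 0.0875 -0.0165 0.05",
)

```text
clock: 45.38
tcp_pos: [0.5099, 0.037, 0.033]
orientation: [2.19, 0.067, -2.191]
contact_force: [0.7, -0.6, -1.1]
grip_width: 0.0092
```

```bash
python3 - <<'E'
from h import *
b=rk(.0,.032)
rel([(b[0],b[1],.034,TH)])
crop('side',(280,200,440,330),5,'s22')
E
```

```text
t 45.38 tcp [0.5099 0.037  0.033 ] F [ 0.7 -0.6 -1.1] grip 0.0092
[0.003 0.    0.   ] [-0.001   0.0011 -0.1063] flip
```

View pics/s22.png

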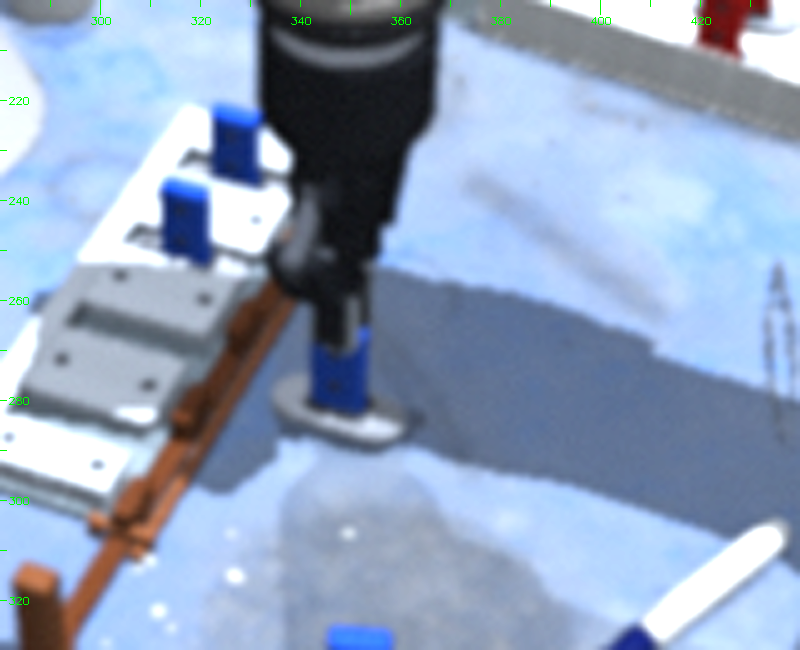

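Emit:
apply_moves(
  series="0 0 0 -0.001 0.001 -0.013 0.05;0 0 0 -0.001 0.001 -0.027 0.05;0 0 0 -0.001 0.001 -0.042 0.05;0 0 0 -0.001 0.001 -0.057 0.05;0 0 0 -0.001 0.001 -0.07 0.05;0 0 0 -0.001 0.001 -0.083 0.05;0 0 0 -0.001 0.001 -0.092 0.05;0 0 0 -0.001 0.001 -0.098 0.05;0 0 0 -0.001 0.001 -0.102 0.05;0 0 0 -0.001 0.001 -0.106 0.05;0 0 0 -0.001 0.001 -0.108 0.05;0 0 0 -0.001 0.001 -0.108 0.05",
)

```text
clock: 46.92
tcp_pos: [0.6177, 0.0416, 0.034]
orientation: [2.191, 0.064, -2.192]
contact_force: [-0.9, -1.7, -2.1]
grip_width: 0.0093
```

Emit:
apply_moves(
  series="0 0 0 0 0 -0.002 0.05;0 0 0 0 0 -0.004 0.05;0 0 0 0 0 -0.004 0.05",
)

```text
clock: 47.3
tcp_pos: [0.6198, 0.0417, 0.0334]
orientation: [2.186, 0.064, -2.197]
contact_force: [-6.7, -0.5, 2.0]
grip_width: 0.0091
```

Emit:
apply_moves(
  series="0 0 0 0.002 0 -0.001 0.05;0 0 0 0.002 0 0 0.4;0 0 0 0.002 0 0 0.4;0 0 0 0.002 0 0 0.4;0 0 0 -0.03 0 0 0.5;0 0 0 -0.08 0 0 0.5;0 0 0 -0.09 0 0.05 0.5;0 0 0 -0.09 0 0.1 0.5;0 0 0 -0.09 0 0.1 0.5;0 0 0 -0.09 0 0.1 0.5",
)

```text
clock: 48.55
tcp_pos: [0.5235, 0.0361, 0.1247]
orientation: [2.194, 0.064, -2.189]
contact_force: [0.3, -0.5, 0.2]
grip_width: 0.0429
```

```bash
python3 - <<'E'
from h import *
rel([(.431,.1895,.12,.22),(.431,.1895,.022,.22)])
i=grab_frame('side')
crop('side',(280,200,420,360),5,'s23',i)
E
```

```text
t 48.55 tcp [0.5235 0.0361 0.1247] F [ 0.3 -0.5  0.2] grip 0.0429
[-0.161 -0.002 -0.   ] [ 0.0046 -0.1586  0.0834] flip
[-0.161 -0.002 -0.   ] [ 0.1026 -0.1586  0.0836] flip
```

View pics/s23.png

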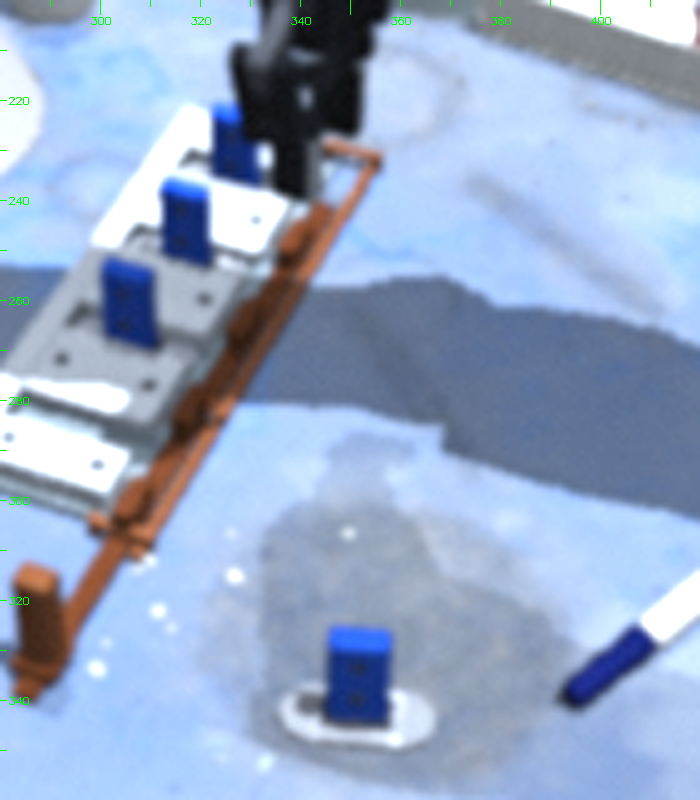

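Emit:
apply_moves(
  series="-0.05 0 0 0 -0.05 0.025 0.5;-0.1 0 0 0 -0.1 0.052 0.5;-0.161 0 0 0 -0.14 0.075 0.5;-0.161 0 0 0 -0.1586 0.0834 0.5;-0.161 0 0 0 -0.1586 0.0834 0.5;-0.161 0 0 0.04 -0.1586 0.0834 0.5;-0.161 0 0 0.08 -0.1586 0.0834 0.5;-0.161 0 0 0.101 -0.1586 0.0834 0.5;-0.161 0 0 0.101 -0.1586 0.0834 0.5;-0.161 0 0 0.101 -0.1586 0.0834 0.05;-0.161 0 0 0.101 -0.1586 0.0834 0.05;-0.161 0 0 0.101 -0.1586 0.0834 0.05",
)

```text
clock: 50.1
tcp_pos: [0.4311, 0.1896, 0.0243]
orientation: [2.109, 0.232, -2.103]
contact_force: [0.3, -0.3, 7.2]
grip_width: 0.0094
```

Emit:
apply_moves(
  series="0 0 0 0 0 0 0.05;0 0 0 0 0 0 0.05",
)

```text
clock: 50.35
tcp_pos: [0.4311, 0.1897, 0.0243]
orientation: [2.109, 0.232, -2.103]
contact_force: [0.3, -0.6, 7.5]
grip_width: 0.0092
```

```bash
python3 - <<'E'
from h import *
a=rk(-.105,.096)
o=get_obs(); z=o['tcp_pos'][2]
rel([(a[0],a[1],.07,TH),(a[0],a[1],z+.009,TH)])
crop('side',(280,230,420,370),5,'s24')
E
```

```text
t 50.35 tcp [0.4311 0.1897 0.0243] F [ 0.3 -0.6  7.5] grip 0.0092
[ 0.161 -0.003  0.   ] [-0.0456  0.104  -0.0553] flip
[ 0.161 -0.003  0.   ] [-0.0089  0.104  -0.0552] flip
```

View pics/s24.png

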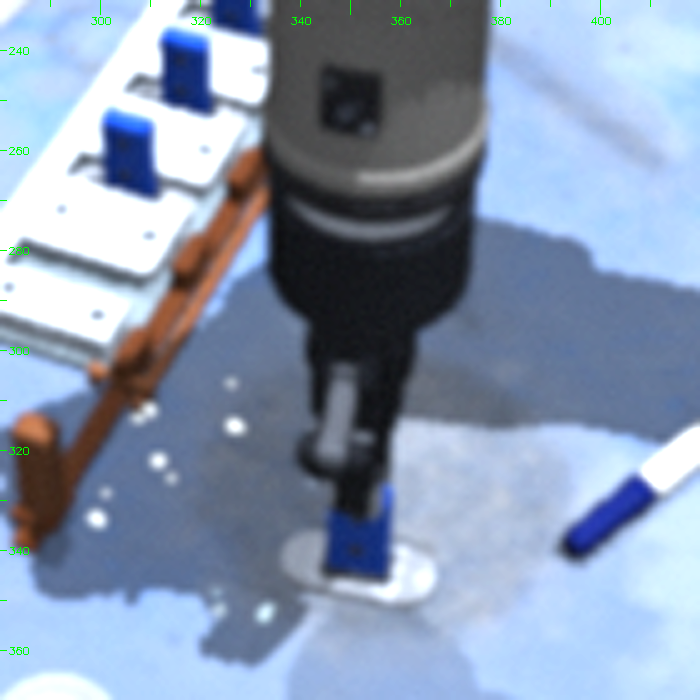

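Emit:
apply_moves(
  series="0 0 0 -0.02 0 0 0.05;0 0 0 -0.046 0 0 0.05;0.07 0 0 -0.046 0.045 -0.024 0.05;0.14 0 0 -0.046 0.085 -0.045 0.05;0.161 0 0 -0.046 0.104 -0.055 0.05;0.161 0 0 -0.046 0.104 -0.055 0.05;0.161 0 0 -0.03 0.104 -0.055 0.05;0.161 0 0 -0.01 0.104 -0.055 0.05;0.161 0 0 -0.01 0.104 -0.055 0.05;0.161 0 0 -0.01 0.104 -0.055 0.05",
)

```text
clock: 51.65
tcp_pos: [0.5056, 0.1009, 0.033]
orientation: [2.19, 0.067, -2.191]
contact_force: [0.5, -0.0, -2.3]
grip_width: 0.0086
```

```bash
python3 - <<'E'
from h import *
b=rk(.0,.096)
rel([(b[0],b[1],.034,TH)])
crop('side',(280,220,440,350),5,'s25')
E
```

```text
t 51.65 tcp [0.5056 0.1009 0.033 ] F [ 0.5 -0.  -2.3] grip 0.0086
[0.003 0.001 0.   ] [-0.001   0.0012 -0.107 ] flip
```

View pics/s25.png

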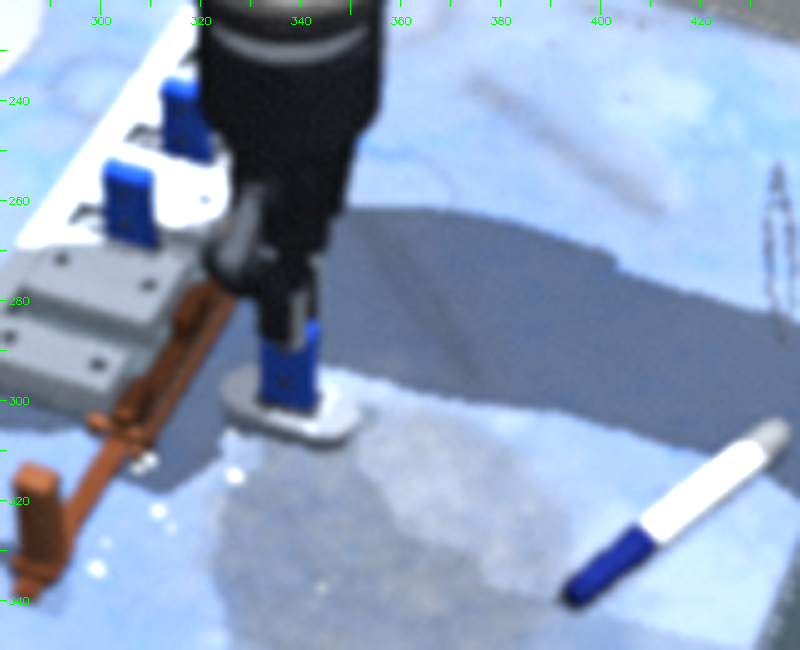

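Emit:
apply_moves(
  series="0 0 0 -0.001 0.001 -0.013 0.05;0 0 0 -0.001 0.001 -0.027 0.05;0 0 0 -0.001 0.001 -0.042 0.05;0 0 0 -0.001 0.001 -0.057 0.05;0 0 0 -0.001 0.001 -0.07 0.05;0 0 0 -0.001 0.001 -0.083 0.05;0 0 0 -0.001 0.001 -0.092 0.05;0 0 0 -0.001 0.001 -0.098 0.05;0 0 0 -0.001 0.001 -0.102 0.05;0 0 0 -0.001 0.001 -0.106 0.05;0 0 0 -0.001 0.001 -0.108 0.05;0 0 0 -0.001 0.001 -0.108 0.05",
)

```text
clock: 53.2
tcp_pos: [0.614, 0.1053, 0.0341]
orientation: [2.192, 0.064, -2.192]
contact_force: [-0.4, -0.6, -1.5]
grip_width: 0.0094
```

Emit:
apply_moves(
  series="0 0 0 0 0 -0.002 0.05;0 0 0 0 0 -0.004 0.05;0 0 0 0 0 -0.004 0.05",
)

```text
clock: 53.58
tcp_pos: [0.6163, 0.1054, 0.0336]
orientation: [2.187, 0.064, -2.195]
contact_force: [-6.0, -0.6, 1.4]
grip_width: 0.0097
```

Emit:
apply_moves(
  series="0 0 0 0.002 0 -0.001 0.05;0 0 0 0.002 0 0 0.4;0 0 0 0.002 0 0 0.4;0 0 0 0.002 0 0 0.4;0 0 0 -0.03 0 0 0.5;0 0 0 -0.08 0 0 0.5;0 0 0 -0.1 -0.04 0.04 0.6;0 0 0 -0.1 -0.08 0.06 0.6;0 0 0 -0.1 -0.12 0.06 0.6;0 0 0 -0.1 -0.12 0.06 0.6",
)

```text
clock: 54.82
tcp_pos: [0.5503, 0.2265, 0.1349]
orientation: [2.191, 0.074, -2.188]
contact_force: [1.3, 0.2, 0.4]
grip_width: 0.0512
```

```bash
python3 - <<'E'
from h import *
k=rk(-.046,.213)
print(k); rel([(.5615,.223,.13,TH),(.5615,.223,.025,TH)])
i=grab_frame('side');cv2.imwrite('pics/s26f.png',i)
crop('side',(260,160,460,360),4,'s26',i)
E
```

```text
[0.55973028 0.22037533 0.        ]
t 54.83 tcp [0.5503 0.2265 0.1349] F [1.3 0.2 0.4] grip 0.0512
[ 0.007 -0.001  0.003] [ 0.0049  0.0042 -0.0109] flip
[ 0.007 -0.001  0.003] [ 0.1099  0.0045 -0.0108] flip
```

View pics/s26.png

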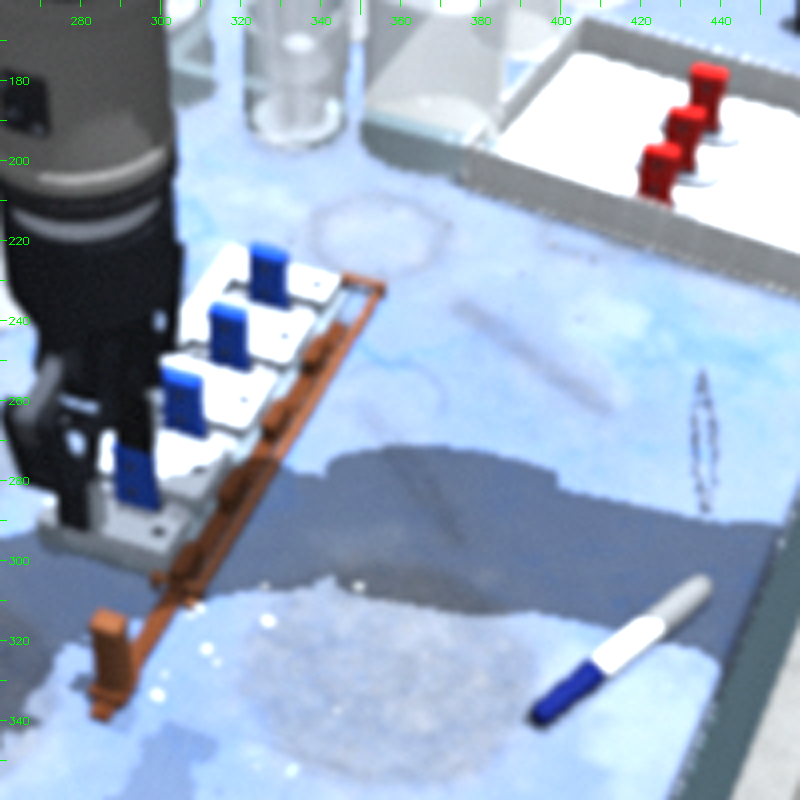

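Emit:
apply_moves(
  series="0 0 0 0 0.0045 -0.011 0.6;0 0 0 0 0.0045 -0.011 0.6;0 0 0 0.05 0.0045 -0.011 0.6;0 0 0 0.09 0.0045 -0.011 0.6;0 0 0 0.107 0.0045 -0.011 0.6;0 0 0 0.107 0.0045 -0.011 0.6;0 0 0 0.107 0.0045 -0.011 0.05;0 0 0 0.107 0.0045 -0.011 0.05;0 0 0 0.107 0.0045 -0.011 0.05;0 0 0 0.107 0.0045 -0.011 0.05",
  force=80,
)

```text
clock: 56.12
tcp_pos: [0.5636, 0.22, 0.0294]
orientation: [2.196, 0.068, -2.188]
contact_force: [-1.0, 0.9, 6.1]
grip_width: 0.0107
```

Emit:
apply_moves(
  series="0 0 0 0 0.006 0 0.05;0 0 0 0 0.013 0 0.05;0 0 0 0 0.02 0 0.05;0 0 0 0 0.026 0 0.05;0 0 0 0 0.032 0 0.05;0 0 0 0 0.036 0 0.05;0 0 0 0 0.04 0 0.05;0 0 0 0 0.042 0 0.05;0 0 0 0 0.042 0 0.05",
)

```text
clock: 57.25
tcp_pos: [0.5656, 0.19, 0.0295]
orientation: [2.203, 0.092, -2.188]
contact_force: [-0.4, 25.6, -5.4]
grip_width: 0.0106
```

Emit:
apply_moves(
  series="0 0 0 0 0.002 0 0.05;0 0 0 0 -0.006 0 0.05;0 0 0 0 -0.006 0 0.6;0 0 0 0 -0.006 0 0.6;0 0 0 0 -0.006 0 0.6;0 0 0 0 -0.006 0 0.6;0 0 0 -0.05 -0.006 0 0.6;0 0 0 -0.1 -0.006 0 0.6;0 0 0 -0.15 -0.006 0.05 0.6;0 0 0 -0.15 -0.006 0.1 0.6;0 0 0 -0.15 -0.006 0.1 0.6;0 0 0 -0.15 -0.006 0.1 0.6",
)

```text
clock: 58.75
tcp_pos: [0.4653, 0.1758, 0.1774]
orientation: [2.193, 0.064, -2.191]
contact_force: [0.1, 0.7, 0.1]
grip_width: 0.0513
```

```bash
python3 - <<'E'
from h import *
rel([])
i=grab_frame('side');j=grab_frame('top')
crop('side',(260,160,460,360),4,'s27',i)
crop('top',(235,205,395,320),5,'t27',j)
print(plane('top',[(0,0)],.06))
E
```

```text
t 58.75 tcp [0.4653 0.1758 0.1774] F [0.1 0.7 0.1] grip 0.0513
[[1.3021237  0.94575469 0.06      ]]
```

View pics/s27.png

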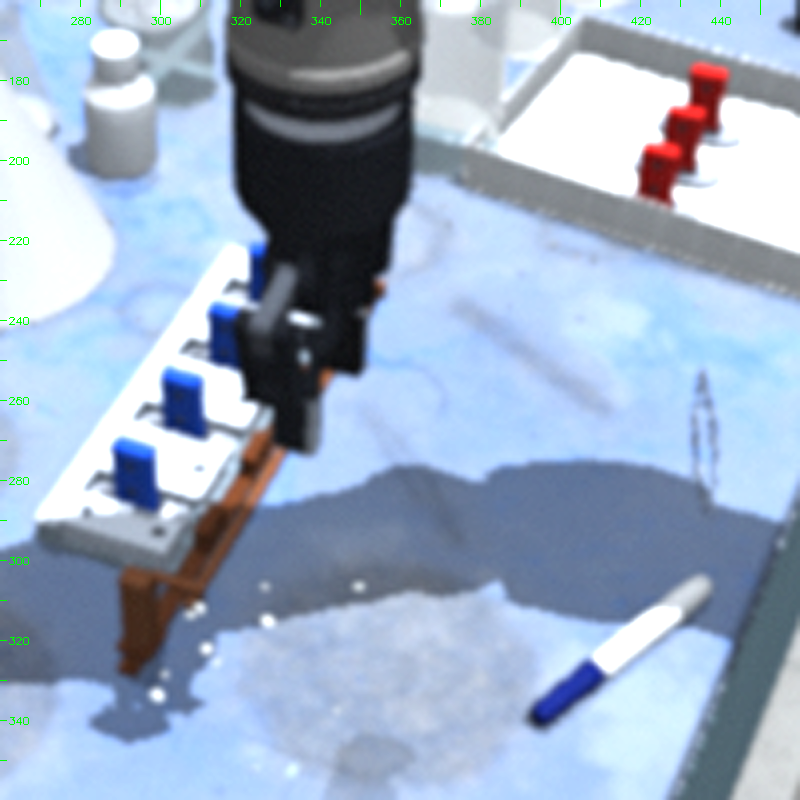

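View pics/t27.png

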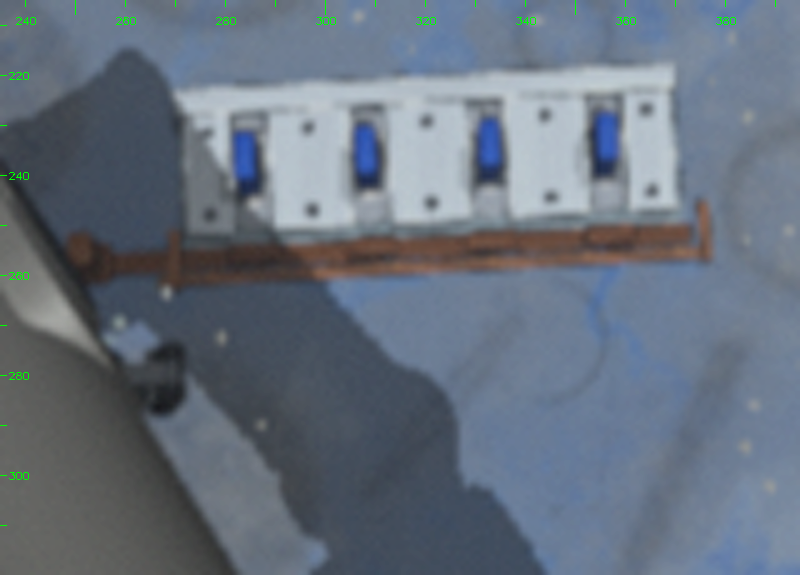

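```bash
python3 -c "
from bench import *
print(get_obs()['qvel'].round(3)); print(hand_in())"
```

```text
[-0.002  0.009 -0.002 -0.002 -0.002  0.    -0.001]
the job is handed in; nothing more can be done
None
```

The job is done and handed in at about 59 s of the 210 s allowed. `hand_in()` gives no verdict, so the results below rest on my own checks.

- **Bar:** I worked it free in three strokes, with stops at about 8, 15 and 23 mm. It then opened fully, about 33 mm of knob travel.
- **Dull scrapers:** The three red ones stand upright in the tray.
- **Fresh scrapers:** There were four blue ones. One had been knocked aside early on, so I measured it again. Each was pushed into its own slot until I felt the back stop (about 4 to 7 N).
- **Locking:** I pushed the bar shut against its stop with about 26 N, let go of the knob and moved clear.

**Last checks:**
- The final pictures show the blue handles where the red ones had stood at home. The bar teeth stand in front of all four slots, with the bar as far shut as at the start or slightly further.
- The red scrapers are still in the tray, and the arm touches nothing.
- I did not re-measure the beaker or the Petri dish at the end. The arm never worked near either of them.
- No check failed or disagreed.

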